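Load a thin-walled lens shade into an optical gauge

TASK

Take the tall open lens shade out of the tray, stand it upright on the sprung floor of the round nest on the gauge's carriage and let go, then slide the carriage slowly by its handle all the way to the end stop so that the shade sits between the two gauge heads. The shade is thin-walled: grip it with the lightest grip that holds (the fingers may not load it with more than 60 N, both together), set it down softly (under 20 N) rather than dropping it or pressing it down, and leave the other mouldings in their pockets.

Things in the scene. Friction and masses are not known exactly. Their poses are not given: they have to be found in the camera images.
- shade: Lens shade: dark grey cup-shaped tube, open top, closed bottom; outside diameter 50, height 50, wall 3, foot flange 58 wide and 4 high; about 60 g. The tallest moulding in the tray. Origin: centre of its underside; z up its axis. Thin-walled: finger forces on it, both pads added, must stay under 60 N (30 N per pad), and the force between it and the gauge under 20 N.
- cap: Bystander: closed dark grey cap with a domed top, diameter 50, height 34, same foot flange. Origin: centre of its underside. Must stay in its pocket (not moved more than 20 mm).
- ring_a: Bystander: low dark grey cup-shaped ring, diameter 50, height 18, same foot flange. Origin: centre of its underside. Must stay in its pocket (not moved more than 20 mm).
- ring_b: Bystander: a second low ring just like ring_a. Must stay in its pocket (not moved more than 20 mm).
- tray: White moulded tray, fixed, 210 x 210 x 20, with four round pockets of diameter 66 and 12 deep (pocket floor 8 above the table) at x, y = +-50, +-50 in its frame; one moulding stands in each, the shade in any of them. Origin: centre of its underside; x and y along its edges, z up.
- slide: Optical gauge: fixed grey bed 340 (x) x 130 (y), 16 high, dark end stop block at its +x end (top 50 above the table), two grey gauge heads 100 high, on a cross foot 80 x 210 x 12, at x = 60 to 110, y = +-65 to +-99. Origin: centre of the bed's underside, on the table; +x is the way the carriage slides to the stop, z up. Tray and gauge may swap sides of the table.
- carriage (a joint): Carriage position on its slide in m, growing towards the end stop: 0 at the near end, 0.13 hard against the stop (home: above 0.126). Starts at 0.005 to 0.045. Friction about 2.5 N; it stays where it is left. Must never move faster than 0.3 m/s. The carriage is an aluminium plate 145 x 84, top 40 above the table.
- nest (a point): Centre of the round nest on the carriage, on its floor, 46 above the table. The floor is a grey plastic pad on a soft spring: it gives 1.5 N per mm when pressed, bottoms after 5 mm, and comes back up when let go. Around it a raised round lip of inside diameter 66, outside 76, its top 5 above the floor. Axes as the gauge's (x towards the stop).
- handle (a point): Centre of the top of the carriage's handle: an upright round steel post 14 in diameter standing 38 above the plate (top 78 above the table), 78 behind the nest centre (towards the near end). Grip it with the fingers closing across the slide (along the gauge's y).
Not all that is in view belongs to the job. What is shaped like the shade but pink or yellow is not meant.

How it is judged:
On the way, in this order (a step that is already met when the one before it is completed fails the run):
1. the shade stands upright in the carriage's nest, let go (horizontal distance between shade and nest below 0.006 m and z of shade in the frame of nest between -0.003 and 0.003 m and angle between shade's own z axis and vertical below 0.06 rad and contact force between the fingers and shade below 0.3 N), for 0.2 s.
2. the carriage is against the end stop with the shade still in its nest (all of step 1 and value of joint carriage above 0.126 m), for 0.2 s.
At the end, for the whole second after the job is handed in: The shade stands upright (within 0.06 rad) and at rest on the nest floor, within 6 mm of the nest's centre, released; the carriage is at rest within 4 mm of the end stop (joint above 0.126) (all of step 2 and linear speed of shade below 0.01 m/s and velocity of joint carriage below 0.01 m/s); the robot touches nothing.
It fails at once if the fingers load the shade with more than 60 N (both pads added) (contact force between the fingers and shade above 60 N).
It fails at once if the shade is dropped or pressed on the gauge with more than 20 N (contact force between shade and slide above 20 N).
It fails at once if the shade is let go in the air, more than 12 mm above the nest floor (height (world z) of shade above 0.058 m and contact force between the fingers and shade below 0.05 N).
It fails at once if the carriage moves faster than 0.3 m/s (velocity of joint carriage above 0.3 m/s or velocity of joint carriage below -0.3 m/s).
It fails at once if another moulding in the tray is moved by more than 20 mm (distance of any of cap, ring_a, ring_b from where it was at the start of the episode above 0.02 m).
It also fails if it takes over 58 s, if anything falls off the work surface, if the arm or the gripper's body presses on something with over 40 N, if the wrist force passes 120 N, or if a joint passes its speed limit or range.

ROBOT

A 7-joint arm with a two-finger parallel gripper is mounted at the origin on the work surface. World frame = base frame: x ahead of the robot, y to its left, z up, the work surface at z = 0. Lengths are in m, angles in rad, forces in N, time in s.
With the tool pointing down it reaches from about 0.4 to 0.75 m from the base axis. Payload 19.5 kg.
Tool frame: the origin (TCP) lies on the centre line of the jaws, within the pads' length; the fingertips stand 19 mm ahead of it and the grasp point (between the pads) is the TCP (ctrl.nose_length is the distance from the TCP to the fingertips, in m); y points along the fingers, z is the direction in which the jaws open and shut, and the axes are right-handed (so a half turn about y gives the same grasp; the last joint's range is limited). The gripper opens to 85 mm and grips with 20 to 120 N. Pads are 22 mm wide; open, the fingers measure 114 mm over their backs; the gripper's body (76 mm by 85 mm) begins 54 mm behind the grasp point. The pads swing forward as they close: fully open they stand 13 mm farther back than shut.
Start: joints at [1.196, 0.707, -0.028, 1.485, 0.022, 0.951, -0.075], TCP at [0.188, -0.543, 0.25] pointing down, gripper open.
Joint ranges: [-2.71, 2.71], [-0.32, 2.16], [-1.57, 1.52], [0, 2.45], [-1.46, 4.6], [0, 2.02], [-2.83, 2.83]. Speed limits (rad/s): [1.89, 1.89, 2.57, 2.57, 3.01, 3.01, 3.01].

INTERFACE

Orientations are given as a unit quaternion [x, y, z, w].
In Python, from rig import ctrl, optics, job_done gives the robot as it stands.
- The arm moves only by the tool carry_out, never from a script. Its arguments are lists of equal length, an entry for each row: "claw": the closure, from -1 (fully open) to 1 (shut); "offset": the shift along the tool's x, y, z in m, a list of three; "angular": the turn, a rotation vector about the tool's x, y, z in rad, a list of three. In form: {"claw": [claw, ...], "offset": [[x, y, z], ...], "angular": [[rx, ry, rz], ...]}. A call has exactly 5 rows; each row shifts and turns the commanded pose from where the row before left it, along the tool's axes as they then stand; what a row does not reach is not made up. A row lasts 1/12 s, in which the tool goes at most 41.7 mm and 7.16 degrees, less where a joint would pass 70% of its speed; a pose out of reach is approached as far as the arm can. A call is refused whole if a number of a shift passes 0.0417 or a number of a turn 0.125, either way. A call with a gripper value outside its range is refused whole. The fingers move at their own pace and stop on an object; "force" is the grip in N (left out, the last holds). Time passes only in rows, so rows that do not move let the fingers close, or fill a call up. It gives the time, the measured TCP pose, the force and the opening at its end, in the units of the state.
- ctrl.observe(): the state, without advancing time (a new reading comes with each control period).
- optics.camera(name): name is "scene" or "side" or "wrist"; returns (picture, depth): 400x640x3 uint8, red, green, blue; 400x640 float32, m along the optical axis (not along the pixel's ray), 0 where there is no reading.
- optics.camera_model(name): a dict with "camera_matrix" (3x3 intrinsics, pixels), "R" (3x3) and "t" (3): a world point X has camera coordinates R X + t. Camera axes: x right, y down, z forward; pixel columns grow to the right and rows downward; lengths in m; the calibration is good to about 2 mm. A picture is of the moment at which its call begins: read the wrist's pose just before it. camera_model takes no time and is no camera call; for the wrist camera it gives the pose at the moment of the call.
- job_done(): hands the job in, once; it reports no verdict.
The state is a dict: "time_s": time; "joint_positions": joint angles; "qvel": joint speeds; "effort": joint torques, N m; "tool_pos": TCP position; "orientation": TCP orientation; "ft_force": force on the tool from outside, world axes, zero at the start; "ft_torque": the same for the moment, N m; "opening": finger opening in m.
Only numpy, scipy, OpenCV 4.12 (cv2) and the standard library are available. Lean on these libraries where they do the work, as an engineer would, in place of code of your own. Each camera call takes 0.05 s, during which the arm holds its last target.

## Working session

There is one attempt and no reset: what is moved stays moved. The work goes in short steps, Python scripts to look and compute and a tool call to move; the robot and the scene stay as the last step left them, time stands still between calls to the robot, and variables do not carry over. Pictures are saved under pics/ and viewed, and the job is handed in when it is done.

Besides the shell and the picture viewer there is one more tool, called after "Emit:" in YAML: its name, and indented under it one key for each argument. carry_out: Moves the arm, as the interface text tells. Its arguments: {"type":"object","properties":{"claw":{"type":"array"},"offset":{"type":"array"},"angular":{"type":"array"},"force":{"type":"number"}},"required":["claw","offset","angular"]}

```bash
ls; mkdir -p pics
python3 - <<'E'
from rig import ctrl, optics
import cv2, numpy as np
s=ctrl.observe()
for k,v in s.items(): print(k,np.round(v,4))
print(ctrl.nose_length)
for n in ["scene","side","wrist"]:
    m=optics.camera_model(n); p,d=optics.camera(n)
    np.savez(f"pics/{n}0.npz",p=p,d=d,K=m["camera_matrix"],R=m["R"],t=m["t"])
    cv2.imwrite(f"pics/{n}0.png",p[:,:,::-1])
    print(n,np.round(m["camera_matrix"],1).tolist(),(-m["R"].T@m["t"]).round(3))
E
```

```text
pics
time_s 0.0
joint_positions [ 1.1963  0.7071 -0.0276  1.485   0.022   0.9509 -0.0755]
qvel [ 0.0008 -0.0001  0.0017 -0.0006  0.0009 -0.0002 -0.0018]
effort [ 1.70000e-03 -8.83184e+01  1.23460e+00 -2.36152e+01  1.68000e-02
  6.60000e-03  0.00000e+00]
tool_pos [ 0.1878 -0.5432  0.2498]
orientation [-0.1172  0.6977 -0.697   0.117 ]
ft_force [-0.3122  0.6809  0.2639]
ft_torque [-0.0002 -0.0232  0.0739]
opening 0.0852
0.019
scene [[486.7, 0.0, 321.1], [0.0, 486.7, 201.1], [0.0, 0.0, 1.0]] [1.352 0.418 0.884]
side [[381.6, 0.0, 321.1], [0.0, 381.6, 205.7], [0.0, 0.0, 1.0]] [0.432 0.596 0.784]
wrist [[348.3, 0.0, 314.9], [0.0, 348.3, 196.5], [0.0, 0.0, 1.0]] [ 0.266 -0.517  0.373]
```

View pics/scene0.png

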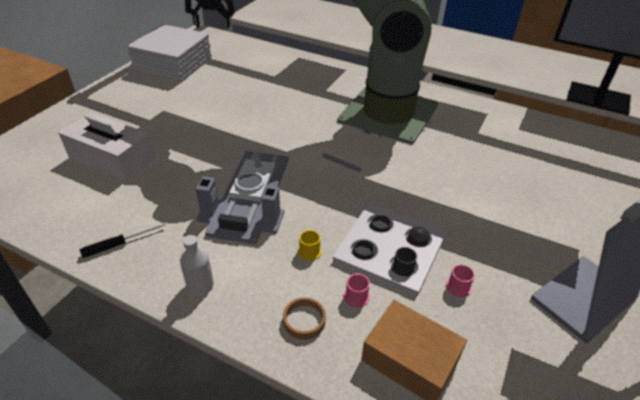

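View pics/side0.png

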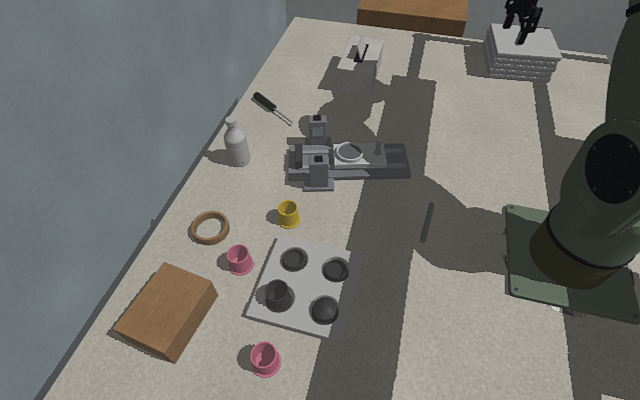

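View pics/wrist0.png

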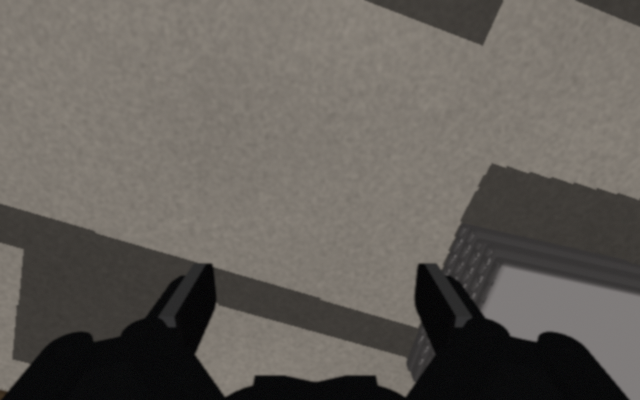

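The side view shows the tray (corners about (277,238), (352,250), (328,335), (245,316)). The shade is at about (279,291), the nest lip at (349,152), the handle at (379,148), and the gauge heads at (317,125) and (318,165). I'll turn these into world coordinates next.

```bash
cat > h.py <<'E'
import numpy as np, cv2
def load(n):
    z=np.load(f"pics/{n}.npz"); return z["p"],z["d"],z["K"],z["R"],z["t"]
def cloud(n):
    p,d,K,R,t=load(n)
    v,u=np.mgrid[0:400,0:640]
    c=np.stack([(u-K[0,2])/K[0,0]*d,(v-K[1,2])/K[1,1]*d,d],-1)
    return p,d,(c-t)@R
def atz(n,u,v,z):
    p,d,K,R,t=load(n); r=R.T@np.array([(u-K[0,2])/K[0,0],(v-K[1,2])/K[1,1],1]); o=-R.T@t
    return o+r*(z-o[2])/r[2]
E
python3 - <<'E'
from h import *
for n,pts in [("side0",[(277,240),(350,251),(327,333),(248,315),(279,294),(349,152),(378,144),(317,120),(318,163),(295,257),(336,270),(324,310),(400,160)]),("scene0",[(250,183),(405,255),(380,222),(364,248),(419,235)])]:
    p,d,X=cloud(n)
    for u,v in pts: print(n,u,v,d[v,u].round(3),X[v,u].round(3))
p,d,X=cloud("side0")
c=cv2.resize(p[100:200,270:430],(800,500),interpolation=cv2.INTER_CUBIC); cv2.imwrite("pics/c1.png",c[:,:,::-1])
c=cv2.resize(p[225:345,230:390],(800,600),interpolation=cv2.INTER_CUBIC); cv2.imwrite("pics/c2.png",c[:,:,::-1])
E
```

```text
side0 277 240 0.912 [0.668 0.136 0.021]
side0 350 251 0.893 [0.493 0.121 0.02 ]
side0 327 333 0.773 [0.496 0.323 0.019]
side0 248 315 0.795 [0.665 0.329 0.021]
side0 279 294 0.832 [0.619 0.265 0.014]
side0 349 152 1.064 [ 0.562 -0.178  0.046]
side0 378 144 1.04 [ 0.487 -0.197  0.076]
side0 317 120 1.067 [ 0.667 -0.224  0.1  ]
side0 318 163 0.962 [ 0.62  -0.063  0.099]
side0 295 257 0.889 [0.613 0.167 0.015]
side0 336 270 0.87 [0.513 0.174 0.013]
side0 324 310 0.78 [0.512 0.286 0.041]
side0 400 160 1.087 [ 0.42  -0.215  0.015]
scene0 250 183 1.282 [ 0.562 -0.176  0.044]
scene0 405 255 1.128 [0.594 0.269 0.03 ]
scene0 380 222 1.233 [0.502 0.172 0.011]
scene0 364 248 1.166 [0.603 0.171 0.012]
scene0 419 235 1.164 [0.526 0.279 0.039]
```

View pics/c1.png

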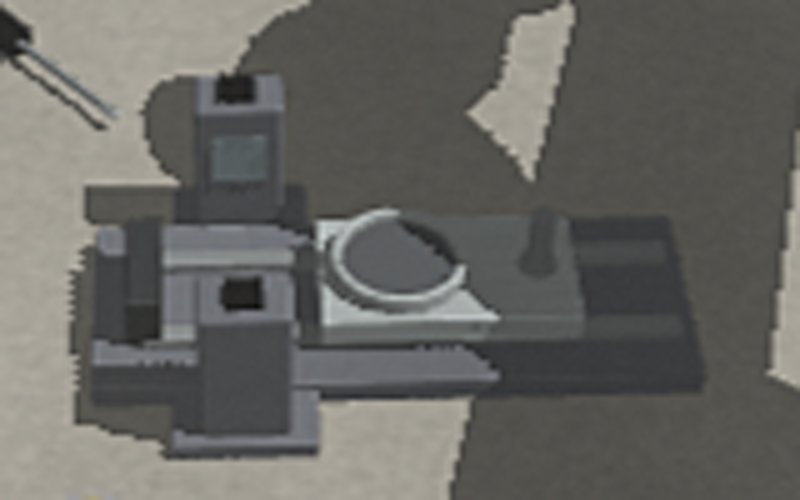

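View pics/c2.png

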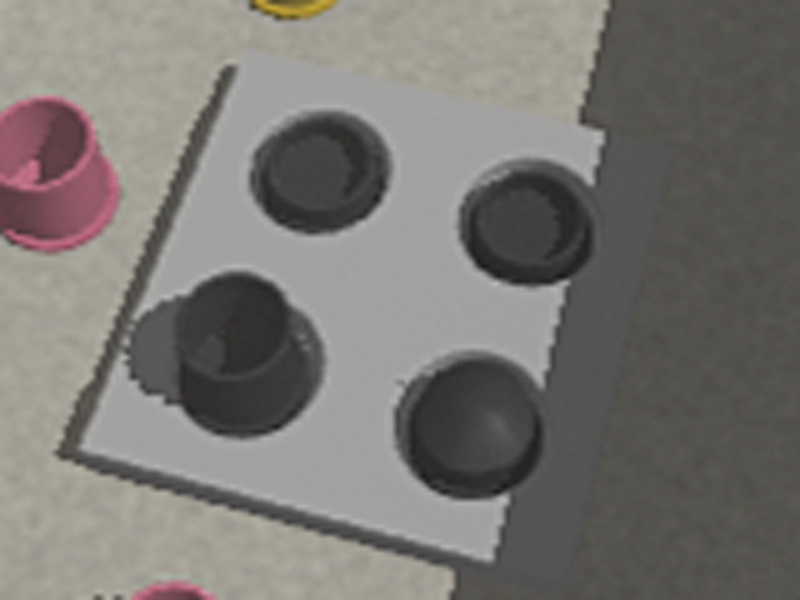

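```bash
cat >> h.py <<'E'
from scipy.optimize import least_squares
def circ(P,r=None):
    f=lambda a: np.hypot(P[:,0]-a[0],P[:,1]-a[1])-(r if r else a[2])
    s=least_squares(f,[P[:,0].mean(),P[:,1].mean(),0.025],loss="soft_l1",f_scale=0.001)
    return s.x, np.abs(s.fun).mean()
def blob(n,c,rad,z0,z1):
    p,d,X=cloud(n); m=(d>0)&(np.hypot(X[...,0]-c[0],X[...,1]-c[1])<rad)&(X[...,2]>z0)&(X[...,2]<z1)
    return m,X[m],p[m]
E
python3 - <<'E'
from h import *
for n in ["side0","scene0"]:
    m,P,c=blob(n,(.605,.275),.045,.03,.07)
    print(n,len(P),P.min(0).round(3),P.max(0).round(3))
    top=P[P[:,2]>.0555]; print("rim",len(top),top.mean(0).round(4),circ(top)[0].round(4))
    out=P[(P[:,2]<.052)]; 
    m,P,c=blob(n,(.487,-.197),.03,.06,.09); t=P[P[:,2]>.074];print("handle",len(P),t.mean(0).round(4),t.min(0).round(3),t.max(0).round(3))
    for cc in [(.667,-.224),(.62,-.063)]:
        m,P,c=blob(n,cc,.045,.094,.11); print("head",len(P),P.mean(0).round(4)); r=cv2.minAreaRect((P[:,:2]*1000).astype(np.float32)); print(r)
    m,P,c=blob(n,(.562,-.178),.045,.0475,.054); print("lip",len(P),P.mean(0).round(4)); print(circ(P))
    m,P,c=blob(n,(.58,.22),.2,.017,.023); print("tray",len(P)); print(cv2.minAreaRect((P[:,:2]*1000).astype(np.float32)))
    m,P,c=blob(n,(.525,-.19),.1,.036,.0425); print("plate",len(P)); print(cv2.minAreaRect((P[:,:2]*1000).astype(np.float32)))
E
```

```text
side0 353 [0.592 0.25  0.03 ] [0.641 0.301 0.061]
rim 112 [0.6181 0.2756 0.0578] [0.6165 0.2757 0.0232]
handle 37 [ 0.4852 -0.2014  0.0777] [ 0.48  -0.207  0.074] [ 0.491 -0.195  0.08 ]
head 159 [ 0.6668 -0.2281  0.1005]
((666.991943359375, -230.25685119628906), (48.31282043457031, 34.31228256225586), 16.49222183227539)
head 215 [ 0.6211 -0.0717  0.1007]
((621.8600463867188, -74.25719451904297), (48.697593688964844, 36.190216064453125), 14.409714698791504)
lip 192 [ 0.561  -0.1773  0.0499]
(array([ 0.56004864, -0.17823534,  0.03433306]), np.float64(0.005661994140986293))
tray 5916
((596.9559936523438, 241.6161346435547), (330.3336486816406, 319.7793273925781), 66.57837677001953)
plate 588
((534.3804321289062, -186.10841369628906), (145.42050170898438, 87.25804138183594), 17.316823959350586)
scene0 399 [0.591 0.252 0.03 ] [0.643 0.301 0.063]
rim 90 [0.6161 0.2751 0.0575] [0.6173 0.2764 0.0229]
handle 37 [ 0.4872 -0.1996  0.0769] [ 0.48  -0.205  0.074] [ 0.494 -0.193  0.08 ]
head 217 [ 0.6715 -0.2283  0.1004]
((668.908447265625, -231.0384521484375), (50.79499816894531, 34.919158935546875), 16.99165153503418)
head 219 [ 0.6252 -0.0716  0.1004]
((622.0510864257812, -73.89486694335938), (53.24205780029297, 34.372535705566406), 16.9642276763916)
lip 202 [ 0.5627 -0.179   0.0498]
(array([ 0.56176566, -0.17632496,  0.03428596]), np.float64(0.005513639261086344))
tray 4032
((597.6529541015625, 243.8878631591797), (333.4440612792969, 323.58056640625), 66.01782989501953)
plate 570
((534.03857421875, -185.06202697753906), (150.6460418701172, 84.37345123291016), 16.65508460998535)
```

```bash
cat >> h.py <<'E'
from scipy.spatial.transform import Rotation as Rt
yaw=np.radians(16.5)
gx=np.array([np.cos(yaw),np.sin(yaw),0]); gy=np.array([-np.sin(yaw),np.cos(yaw),0]); down=np.array([0,0,-1.])
def plan(target,zs=1,gyv=None):
    "remaining: shift in present tool axes, rotvec in tool axes, shift in goal tool axes"
    from rig import ctrl
    s=ctrl.observe(); q=Rt.from_quat(s["orientation"]); z=zs*(gy if gyv is None else gyv)
    G=Rt.from_matrix(np.stack([np.cross(down,z),down,z],1))
    dp=np.array(target)-s["tool_pos"]
    print("t",round(s["time_s"],3),"pos",s["tool_pos"].round(4),"open",round(float(s["opening"]),4),"F",s["ft_force"].round(1))
    print("dp",dp.round(4),"now axes",q.inv().apply(dp).round(4),"goal axes",G.inv().apply(dp).round(4),"rot",(q.inv()*G).as_rotvec().round(4))
    print("q",s["joint_positions"].round(3))
E
python3 - <<'E'
from h import *
from rig import ctrl
print(Rt.from_quat(ctrl.observe()["orientation"]).as_matrix().round(3))
plan((.617,.276,.25),1);plan((.617,.276,.25),-1)
E
```

```text
[[-0.945 -0.     0.327]
 [-0.327  0.001 -0.945]
 [-0.    -1.    -0.001]]
t 0.15 pos [ 0.1878 -0.5433  0.2499] open 0.0853 F [-0.  -0.2 -0.1]
dp [4.292e-01 8.193e-01 1.000e-04] now axes [-6.733e-01  5.000e-04 -6.342e-01] goal axes [ 6.442e-01 -1.000e-04  6.636e-01] rot [ 0.0000e+00 -3.0969e+00 -1.3000e-03]
q [ 1.196  0.707 -0.028  1.485  0.022  0.951 -0.076]
t 0.15 pos [ 0.1878 -0.5433  0.2499] open 0.0853 F [-0.  -0.2 -0.1]
dp [4.292e-01 8.193e-01 1.000e-04] now axes [-6.733e-01  5.000e-04 -6.342e-01] goal axes [-6.442e-01 -1.000e-04 -6.636e-01] rot [0.0008 0.0447 0.    ]
q [ 1.196  0.707 -0.028  1.485  0.022  0.951 -0.076]
```

Emit:
carry_out:
  claw: [-1,-1,-1,-1,-1]
  offset:
    - [-0.018,0,-0.017]
    - [-0.027,0,-0.025]
    - [-0.027,0,-0.025]
    - [-0.027,0,-0.025]
    - [-0.027,0,-0.025]
  angular:
    - [0,0.009,0]
    - [0,0.009,0]
    - [0,0.009,0]
    - [0,0.009,0]
    - [0,0.009,0]
  force: 20

```text
time_s: 0.57
tool_pos: [0.2719, -0.3917, 0.2502]
orientation: [-0.101, 0.7, -0.7, 0.101]
ft_force: [1.1, -0.3, 0.2]
opening: 0.0856
```

Emit:
carry_out:
  claw: [-1,-1,-1,-1,-1]
  offset:
    - [-0.027,0,-0.025]
    - [-0.027,0,-0.025]
    - [-0.027,0,-0.025]
    - [-0.027,0,-0.025]
    - [-0.027,0,-0.025]
  angular:
    - [0,0,0]
    - [0,0,0]
    - [0,0,0]
    - [0,0,0]
    - [0,0,0]

```text
time_s: 0.98
tool_pos: [0.3661, -0.2335, 0.2503]
orientation: [-0.101, 0.7, -0.7, 0.101]
ft_force: [0.5, -0.3, 0.3]
opening: 0.0854
```

Emit:
carry_out:
  claw: [-1,-1,-1,-1,-1]
  offset:
    - [-0.027,0,-0.025]
    - [-0.027,0,-0.025]
    - [-0.027,0,-0.025]
    - [-0.027,0,-0.025]
    - [-0.027,0,-0.025]
  angular:
    - [0,0,0]
    - [0,0,0]
    - [0,0,0]
    - [0,0,0]
    - [0,0,0]

```text
time_s: 1.4
tool_pos: [0.4601, -0.0751, 0.2503]
orientation: [-0.101, 0.7, -0.7, 0.101]
ft_force: [0.5, -0.7, 0.4]
opening: 0.0856
```

```bash
python3 -c "
from h import *
plan((.617,.276,.25),-1)"
```

```text
t 1.4 pos [ 0.4601 -0.0751  0.2503] open 0.0856 F [ 0.5 -0.7  0.4]
dp [ 1.569e-01  3.511e-01 -3.000e-04] now axes [-0.2501  0.0003 -0.2921] goal axes [-0.2501  0.0003 -0.2921] rot [0.0001 0.     0.0001]
q [ 0.044  0.553  0.082  1.866 -0.065  0.726 -1.12 ]
```

Emit:
carry_out:
  claw: [-1,-1,-1,-1,-1]
  offset:
    - [-0.025,0,-0.03]
    - [-0.025,0,-0.03]
    - [-0.025,0,-0.03]
    - [-0.025,0,-0.03]
    - [-0.025,0,-0.03]
  angular:
    - [0,0,0]
    - [0,0,0]
    - [0,0,0]
    - [0,0,0]
    - [0,0,0]

```text
time_s: 1.82
tool_pos: [0.5371, 0.1045, 0.2503]
orientation: [-0.102, 0.7, -0.7, 0.101]
ft_force: [1.2, -0.2, 0.6]
opening: 0.0854
```

Emit:
carry_out:
  claw: [-1,-1,-1,-1,-1]
  offset:
    - [-0.025,0,-0.03]
    - [-0.025,0,-0.03]
    - [-0.025,0,-0.03]
    - [-0.025,0,-0.03]
    - [-0.018,0,-0.018]
  angular:
    - [0,0,0]
    - [0,0,0]
    - [0,0,0]
    - [0,0,0]
    - [0,0,0]

```text
time_s: 2.23
tool_pos: [0.6106, 0.2723, 0.2498]
orientation: [-0.103, 0.7, -0.699, 0.102]
ft_force: [-0.2, -0.2, -0.4]
opening: 0.0854
```

```bash
cat >> h.py <<'E'
def snap(n,tag):
    from rig import optics
    m=optics.camera_model(n); p,d=optics.camera(n)
    np.savez(f"pics/{n}{tag}.npz",p=p,d=d,K=m["camera_matrix"],R=m["R"],t=m["t"])
    cv2.imwrite(f"pics/{n}{tag}.png",p[:,:,::-1])
E
python3 -c "
from h import *
snap('side','1')
snap('wrist','1')
plan((.617,.276,.25),-1)
for n in ['wrist1']:
    m,P,c=blob(n,(.617,.276),.045,.053,.064); print(n,len(P),P.min(0).round(4),P.max(0).round(4),circ(P)[0].round(4))
    m,P,c=blob(n,(.617,.276),.045,.03,.053); print(n,len(P))
"
```

```text
t 2.333 pos [0.6107 0.2722 0.2487] open 0.0855 F [ 0.1 -0.4 -0.3]
dp [0.0063 0.0038 0.0013] now axes [-0.0071 -0.0013 -0.0018] goal axes [-0.0071 -0.0013 -0.0018] rot [0.0014 0.004  0.0011]
q [-0.521  0.879  0.142  1.084 -0.12   1.187 -1.663]
wrist1 598 [0.5928 0.251  0.053 ] [0.6421 0.3006 0.0599] [0.618  0.2759 0.0232]
wrist1 485
```

View pics/wrist1.png

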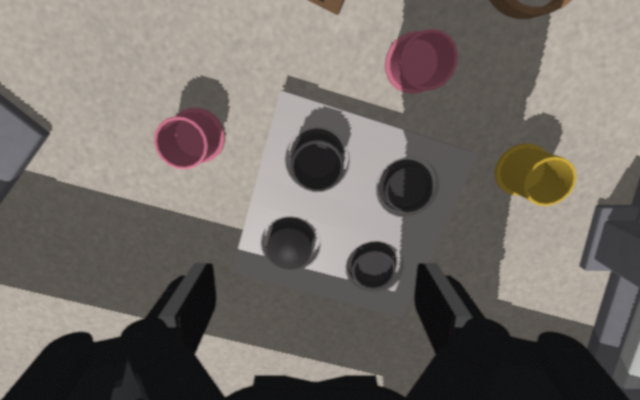

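The wrist view shows the shade at about (317,160) between the fingers' lines. Its rim fit gives (0.6175, 0.276), which agrees with the fixed cameras. I'm descending.

Emit:
carry_out:
  claw: [-1,-1,-1,-1,-1]
  offset:
    - [-0.007,0.02,-0.002]
    - [0,0.035,0]
    - [0,0.035,0]
    - [0,0.025,0]
    - [0,0.01,0]
  angular:
    - [0.0014,0.004,0.001]
    - [0,0,0]
    - [0,0,0]
    - [0,0,0]
    - [0,0,0]

```text
time_s: 2.75
tool_pos: [0.6157, 0.2708, 0.1217]
orientation: [0.101, -0.699, 0.701, -0.099]
ft_force: [-0.2, 0.5, 0.5]
opening: 0.0852
```

```bash
python3 -c "
from h import *
plan((.6175,.2758,.046),-1)
"
```

```text
t 2.75 pos [0.6157 0.2708 0.1217] open 0.0852 F [-0.2  0.5  0.5]
dp [ 0.0018  0.005  -0.0757] now axes [-0.0034  0.0757 -0.0044] goal axes [-0.0032  0.0757 -0.0042] rot [-0.0022 -0.0047  0.0039]
q [-0.513  1.021  0.125  1.21  -0.132  0.923 -1.654]
```

Emit:
carry_out:
  claw: [-1,-1,-1,-1,-1]
  offset:
    - [-0.003,0.015,-0.004]
    - [0,0.015,0]
    - [0,0.012,0]
    - [0,0.003,0]
    - [0,0,0]
  angular:
    - [-0.002,-0.005,0.004]
    - [0,0,0]
    - [0,0,0]
    - [0,0,0]
    - [0,0,0]

```text
time_s: 3.17
tool_pos: [0.619, 0.2764, 0.0802]
orientation: [-0.1, 0.7, -0.699, 0.103]
ft_force: [-0.2, 0.3, 1.2]
opening: 0.0857
```

```bash
python3 -c "
from h import *
plan((.6175,.2758,.046),-1)
snap('wrist','2')
"
```

```text
t 3.167 pos [0.619  0.2764 0.0802] open 0.0857 F [-0.2  0.3  1.2]
dp [-0.0015 -0.0006 -0.0342] now axes [0.0017 0.0342 0.0002] goal axes [0.0016 0.0342 0.0001] rot [ 0.0004  0.0005 -0.0044]
q [-0.514  1.078  0.117  1.219 -0.137  0.847 -1.65 ]
```

View pics/wrist2.png

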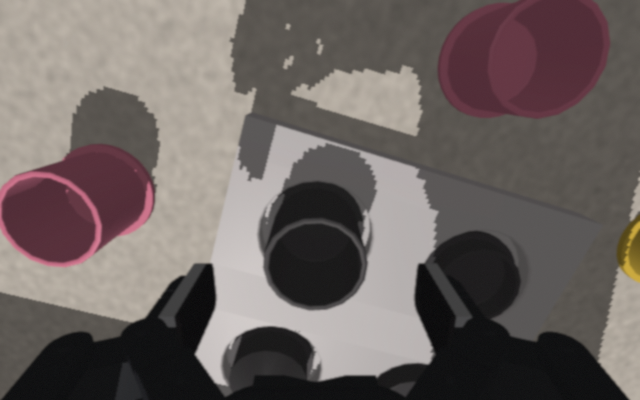

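The shade rim at (315,263) is centred between the fingertips, at u = 214 and 417. I'll go down the rest of the way.

Emit:
carry_out:
  claw: [-1,-1,-1,-1,-1]
  offset:
    - [0.0015,0.014,0]
    - [0,0.012,0]
    - [0,0.008,0]
    - [0,0,0]
    - [0,0,0]
  angular:
    - [0,0,-0.004]
    - [0,0,0]
    - [0,0,0]
    - [0,0,0]
    - [0,0,0]

```text
time_s: 3.63
tool_pos: [0.6175, 0.2763, 0.046]
orientation: [-0.102, 0.7, -0.7, 0.102]
ft_force: [0.3, -0.4, 0.3]
opening: 0.0856
```

```bash
python3 -c "
from h import *
plan((.6175,.2758,.046),-1)
"
```

```text
t 3.633 pos [0.6175 0.2763 0.046 ] open 0.0856 F [ 0.3 -0.4  0.3]
dp [-0.     -0.0005  0.    ] now axes [ 0.0002 -0.      0.0004] goal axes [ 0.0002 -0.      0.0004] rot [ 0.0005  0.0008 -0.0004]
q [-0.512  1.126  0.11   1.23  -0.14   0.793 -1.648]
```

Emit:
carry_out:
  claw: [-0.8,-0.6,-0.45,-0.35,-0.3]
  offset:
    - [0,0,0]
    - [0,0,0]
    - [0,0,0]
    - [0,0,0]
    - [0,0,0]
  angular:
    - [0,0,0]
    - [0,0,0]
    - [0,0,0]
    - [0,0,0]
    - [0,0,0]
  force: 20

```text
time_s: 4.05
tool_pos: [0.6177, 0.2764, 0.0466]
orientation: [-0.101, 0.7, -0.699, 0.102]
ft_force: [-0.1, 0.3, 0.1]
opening: 0.0558
```

Emit:
carry_out:
  claw: [-0.27,-0.24,-0.21,-0.18,-0.15]
  offset:
    - [0,0,0]
    - [0,0,0]
    - [0,0,0]
    - [0,0,0]
    - [0,0,0]
  angular:
    - [0,0,0]
    - [0,0,0]
    - [0,0,0]
    - [0,0,0]
    - [0,0,0]
  force: 20

```text
time_s: 4.47
tool_pos: [0.6177, 0.2763, 0.0464]
orientation: [-0.101, 0.7, -0.699, 0.102]
ft_force: [-0.5, -0.5, 0.2]
opening: 0.049
```

Emit:
carry_out:
  claw: [-0.12,-0.1,-0.05,0,0]
  offset:
    - [0,0,0]
    - [0,0,0]
    - [0,0,0]
    - [0,0,0]
    - [0,0,0]
  angular:
    - [0,0,0]
    - [0,0,0]
    - [0,0,0]
    - [0,0,0]
    - [0,0,0]
  force: 20

```text
time_s: 4.88
tool_pos: [0.6177, 0.2763, 0.0465]
orientation: [-0.101, 0.7, -0.699, 0.102]
ft_force: [-0.5, 0.3, 4.7]
opening: 0.0486
```

```bash
python3 -c "
from h import *
plan((.6175,.2758,.046),-1)
snap('wrist','3')
"
```

```text
t 4.883 pos [0.6177 0.2763 0.0465] open 0.0486 F [-0.5  0.3  4.7]
dp [-0.0002 -0.0005 -0.0005] now axes [0.0004 0.0005 0.0005] goal axes [0.0004 0.0005 0.0005] rot [ 0.0007  0.0008 -0.0012]
q [-0.512  1.125  0.11   1.23  -0.14   0.793 -1.648]
```

View pics/wrist3.png

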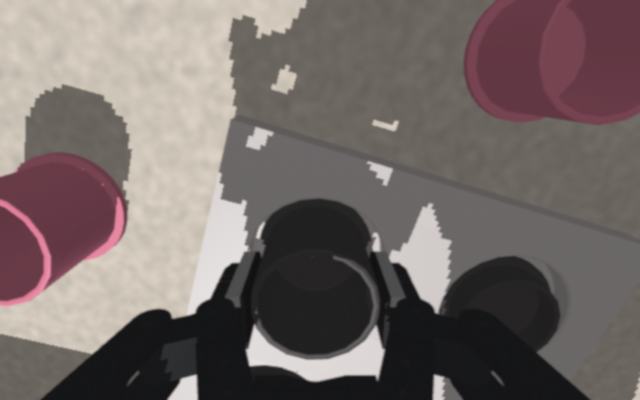

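The pads have closed on the shade just below its rim, centred at u≈316, with the opening steady at 48.6 mm. I'll lift gently.

Emit:
carry_out:
  claw: [0,0,0,0,0]
  offset:
    - [0,-0.003,0]
    - [0,-0.006,0]
    - [0,-0.01,0]
    - [0,-0.012,0]
    - [0,-0.012,0]
  angular:
    - [0,0,0]
    - [0,0,0]
    - [0,0,0]
    - [0,0,0]
    - [0,0,0]

```text
time_s: 5.35
tool_pos: [0.6177, 0.2763, 0.0908]
orientation: [-0.101, 0.7, -0.699, 0.102]
ft_force: [-0.7, 0.4, -0.1]
opening: 0.0487
```

Emit:
carry_out:
  claw: [0,0,0,0,0]
  offset:
    - [0,-0.015,0]
    - [0,-0.02,0]
    - [0,-0.02,0]
    - [0,-0.02,0]
    - [0,-0.01,0]
  angular:
    - [0,0,0]
    - [0,0,0]
    - [0,0,0]
    - [0,0,0]
    - [0,0,0]

```text
time_s: 5.77
tool_pos: [0.6183, 0.2765, 0.1779]
orientation: [-0.1, 0.7, -0.699, 0.103]
ft_force: [0.7, -0.1, 0.8]
opening: 0.0486
```

```bash
python3 -c "
from h import *
snap('scene','4'); snap('side','4')
plan((.561,-.1772,.175),-1)
p=load('scene4')[0]; q=load('side4')[0]
cv2.imwrite('pics/c4.png',np.hstack([cv2.resize(p[160:320,300:460],(400,400)),cv2.resize(q[200:360,190:350],(400,400))])[:,:,::-1])
"
```

```text
t 5.867 pos [0.6182 0.2765 0.1766] open 0.049 F [ 0.1  0.1 -0.3]
dp [-0.0572 -0.4537 -0.0016] now axes [1.840e-01 3.000e-04 4.186e-01] goal axes [0.1837 0.0016 0.4188] rot [ 0.0012  0.0008 -0.0042]
q [-0.519  0.961  0.133  1.15  -0.127  1.034 -1.66 ]
```

View pics/c4.png

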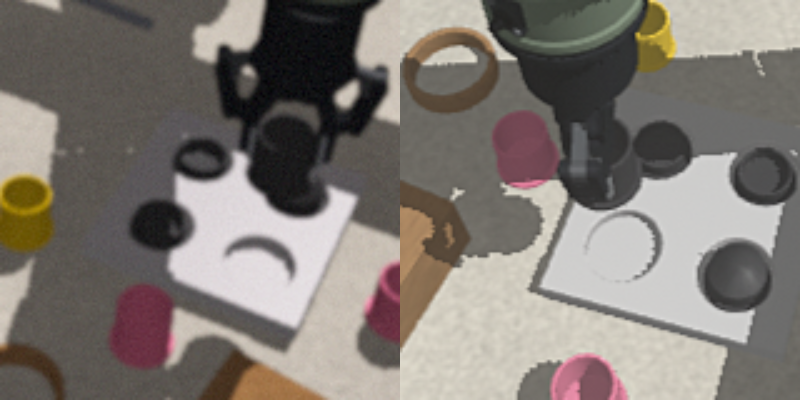

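The shade is held upright between the fingers and its pocket is empty, with the other three in place. Now I'll carry it to above the nest.

Emit:
carry_out:
  claw: [0,0,0,0,0]
  offset:
    - [0.004,0,0.009]
    - [0.008,0,0.018]
    - [0.012,0,0.027]
    - [0.013,0,0.03]
    - [0.013,0,0.03]
  angular:
    - [0,0,-0.004]
    - [0,0,0]
    - [0,0,0]
    - [0,0,0]
    - [0,0,0]

```text
time_s: 6.28
tool_pos: [0.6009, 0.1507, 0.1732]
orientation: [0.104, -0.7, 0.7, -0.1]
ft_force: [1.7, -1.4, -0.4]
opening: 0.0486
```

Emit:
carry_out:
  claw: [0,0,0,0,0]
  offset:
    - [0.013,0,0.03]
    - [0.013,0,0.03]
    - [0.013,0,0.03]
    - [0.013,0,0.03]
    - [0.013,0,0.03]
  angular:
    - [0,0,0]
    - [0,0,0]
    - [0,0,0]
    - [0,0,0]
    - [0,0,0]

```text
time_s: 6.7
tool_pos: [0.5812, -0.0117, 0.1735]
orientation: [-0.104, 0.7, -0.7, 0.1]
ft_force: [0.8, -0.2, -0.8]
opening: 0.049
```

Emit:
carry_out:
  claw: [0,0,0,0,0]
  offset:
    - [0.013,0,0.03]
    - [0.013,0,0.03]
    - [0.012,0,0.027]
    - [0.008,0,0.018]
    - [0.005,0,0.01]
  angular:
    - [0,0,0]
    - [0,0,0]
    - [0,0,0]
    - [0,0,0]
    - [0,0,0]

```text
time_s: 7.12
tool_pos: [0.5649, -0.1377, 0.1736]
orientation: [0.103, -0.7, 0.7, -0.099]
ft_force: [-0.6, 0.0, -0.5]
opening: 0.0485
```

```bash
python3 -c "
from h import *
plan((.561,-.1772,.175),-1)
"
```

```text
t 7.117 pos [ 0.5649 -0.1377  0.1736] open 0.0485 F [-0.6  0.  -0.5]
dp [-0.0039 -0.0395  0.0014] now axes [ 0.0149 -0.0013  0.0368] goal axes [ 0.0149 -0.0014  0.0368] rot [ 0.0005 -0.0022  0.0051]
q [ 0.162  0.815  0.042  1.552 -0.04   0.78  -1.065]
```

Emit:
carry_out:
  claw: [0,0,0,0,0]
  offset:
    - [0,0,0]
    - [0,0,0]
    - [0,0,0]
    - [0,0,0]
    - [0,0,0]
  angular:
    - [0,0,0.005]
    - [0,0,0]
    - [0,0,0]
    - [0,0,0]
    - [0,0,0]

```text
time_s: 7.53
tool_pos: [0.5665, -0.1332, 0.1745]
orientation: [-0.102, 0.7, -0.699, 0.103]
ft_force: [0.1, -0.1, -0.8]
opening: 0.049
```

```bash
python3 -c "
from h import *
plan((.561,-.1772,.175),-1)
snap('wrist','5');snap('scene','5');snap('side','5')
for n in ['wrist5','scene5','side5']:
  m,P,c=blob(n,(.5605,-.177),.045,.0485,.054); 
  if len(P)>9: print(n,'lip',len(P),P.mean(0).round(4),circ(P))
p=load('scene5')[0]; q=load('side5')[0]
cv2.imwrite('pics/c5.png',np.hstack([cv2.resize(p[120:260,180:320],(400,400)),cv2.resize(q[80:220,280:420],(400,400))])[:,:,::-1])
"
```

```text
t 7.533 pos [ 0.5665 -0.1332  0.1745] open 0.049 F [ 0.1 -0.1 -0.8]
dp [-0.0055 -0.044   0.0005] now axes [ 0.0179 -0.0006  0.0405] goal axes [ 0.0178 -0.0005  0.0406] rot [ 0.0011  0.0023 -0.002 ]
q [ 0.158  0.812  0.038  1.556 -0.042  0.773 -1.066]
wrist5 lip 1158 [ 0.5783 -0.1865  0.0507] (array([ 0.56228993, -0.17857289,  0.03517741]), np.float64(0.001240003449941062))
scene5 lip 137 [ 0.5623 -0.1778  0.0507] (array([ 0.56152069, -0.17705116,  0.03472476]), np.float64(0.0032898698960864875))
side5 lip 116 [ 0.5576 -0.1727  0.0506] (array([ 0.56025948, -0.17784385,  0.03470569]), np.float64(0.003581521392545753))
```

View pics/wrist5.png

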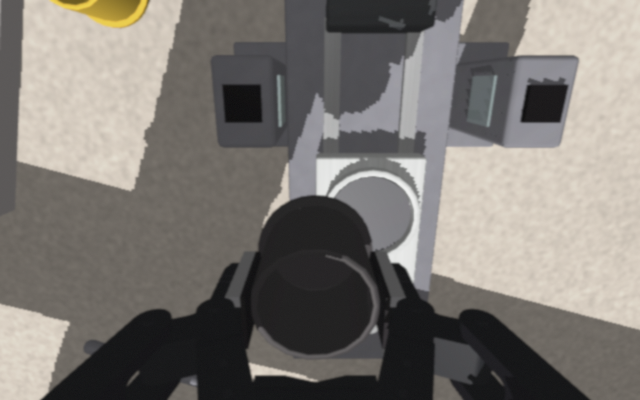

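View pics/c5.png

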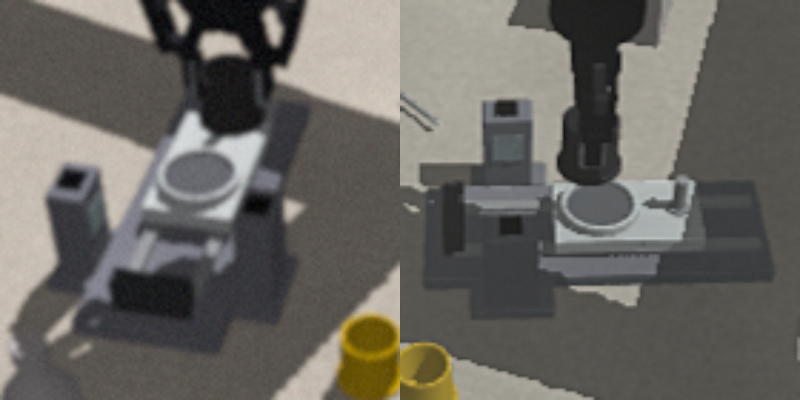

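```bash
python3 -c "
from h import *
for n in ['wrist5','scene5','side5']:
  m,P,c=blob(n,(.5665,-.1332),.035,.1,.25); g=c.max(1)<80
  h,e=np.histogram(P[:,2],bins=np.arange(.12,.22,.005)); print(n,h, e[0])
  for a,b in [(.181,.192),(.132,.141),(.145,.16)]:
    Q=P[(P[:,2]>a)&(P[:,2]<b)]
    if len(Q)>20: print(a,len(Q),Q.min(0).round(4),Q.max(0).round(4),circ(Q)[0].round(4), circ(Q,.025)[0].round(4))
"
```

```text
wrist5 [   0    0    3  887 3204  865  949 1075 1290 1572 1759 1931 2310 3181
  667  958  375  610  779] 0.12
0.181 5347 [ 0.5412 -0.1639  0.181 ] [ 0.592  -0.0984  0.192 ] [ 0.5678 -0.1333  0.0236] [ 0.568  -0.1332  0.025 ]
0.132 2399 [ 0.5441 -0.1608  0.1345] [ 0.5958 -0.1048  0.141 ] [ 0.5726 -0.1318  0.0225] [ 0.5711 -0.1322  0.025 ]
0.145 2889 [ 0.5436 -0.156   0.145 ] [ 0.5918 -0.1079  0.16  ] [ 0.5682 -0.1332  0.0232] [ 0.5692 -0.1329  0.025 ]
scene5 [ 0  0  0 41 59 34 29 51 61 70 75 72 81 60 18 19 12 17 26] 0.12
0.181 129 [ 0.5395 -0.1643  0.181 ] [ 0.5913 -0.0986  0.191 ] [ 0.5659 -0.1319  0.0241] [ 0.5654 -0.1314  0.025 ]
0.132 65 [ 0.5487 -0.1579  0.1352] [ 0.5941 -0.1024  0.141 ] [ 0.565  -0.1327  0.0271] [ 0.5671 -0.1313  0.025 ]
0.145 114 [ 0.5403 -0.1557  0.1452] [ 0.5915 -0.1016  0.16  ] [ 0.5656 -0.1329  0.0241] [ 0.5649 -0.1331  0.025 ]
side5 [ 0  0  1 35 63 31 24 22 26 29 34 29 26 32  1  0  0  1  3] 0.12
0.181 53 [ 0.5409 -0.1509  0.1812] [ 0.5896 -0.1004  0.189 ] [ 0.5646 -0.1314  0.0239] [ 0.5639 -0.1311  0.025 ]
0.132 62 [ 0.5367 -0.1484  0.1346] [ 0.594  -0.1053  0.141 ] [ 0.5656 -0.1348  0.0277] [ 0.565  -0.1319  0.025 ]
0.145 77 [ 0.5407 -0.1525  0.1451] [ 0.5868 -0.1055  0.1599] [ 0.5655 -0.1339  0.0241] [ 0.5658 -0.135   0.025 ]
```

Emit:
carry_out:
  claw: [0,0,0,0,0]
  offset:
    - [0.006,0,0.013]
    - [0.006,0.002,0.015]
    - [0.005,0.01,0.01]
    - [0,0.012,0.003]
    - [0,0.012,0]
  angular:
    - [0,0.002,-0.002]
    - [0,0,0]
    - [0,0,0]
    - [0,0,0]
    - [0,0,0]

```text
time_s: 8.1
tool_pos: [0.5615, -0.179, 0.1371]
orientation: [-0.101, 0.7, -0.7, 0.101]
ft_force: [0.2, -0.6, 0.1]
opening: 0.0485
```

```bash
python3 -c "
from h import *
plan((.5614,-.1780,.098),-1)
"
```

```text
t 8.1 pos [ 0.5615 -0.179   0.1371] open 0.0485 F [ 0.2 -0.6  0.1]
dp [-0.0001  0.001  -0.0391] now axes [-0.0002  0.0391 -0.001 ] goal axes [-0.0002  0.0391 -0.001 ] rot [ 0.0008 -0.0024  0.0002]
q [ 0.242  0.875  0.027  1.558 -0.032  0.71  -1.002]
```

Emit:
carry_out:
  claw: [0,0,0,0,0]
  offset:
    - [0,0.012,-0.001]
    - [0,0.012,0]
    - [0,0.007,0]
    - [0,0.003,0]
    - [0,0,0]
  angular:
    - [0.001,-0.002,0]
    - [0,0,0]
    - [0,0,0]
    - [0,0,0]
    - [0,0,0]

```text
time_s: 8.52
tool_pos: [0.5612, -0.1771, 0.1036]
orientation: [-0.102, 0.7, -0.7, 0.101]
ft_force: [-0.1, -0.5, -0.6]
opening: 0.0484
```

```bash
python3 -c "
from h import *
plan((.5614,-.1780,.084),-1)
snap('wrist','6');snap('scene','6');snap('side','6')
p=load('scene6')[0]; q=load('side6')[0]
cv2.imwrite('pics/c6.png',np.hstack([cv2.resize(p[140:240,200:300],(400,400)),cv2.resize(q[100:200,290:390],(400,400))])[:,:,::-1])
"
```

```text
t 8.517 pos [ 0.5612 -0.1771  0.1036] open 0.0484 F [-0.1 -0.5 -0.6]
dp [ 0.0002 -0.0009 -0.0196] now axes [0.     0.0196 0.0009] goal axes [0.     0.0196 0.0009] rot [0.0005 0.0011 0.001 ]
q [ 0.24   0.925  0.024  1.582 -0.032  0.636 -1.002]
```

View pics/wrist6.png

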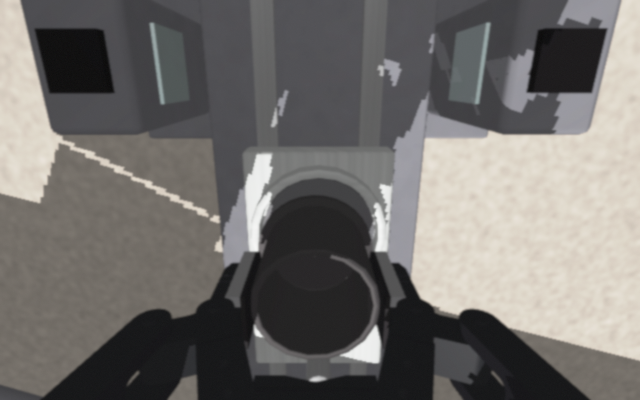

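View pics/c6.png

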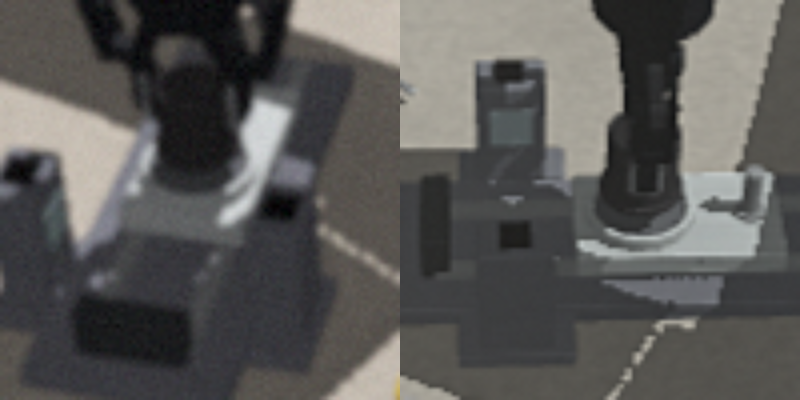

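```bash
python3 -c "
from h import *
for n in ['wrist6','scene6','side6']:
  m,P,c=blob(n,(.5612,-.1777),.045,.0488,.0535); r=np.hypot(P[:,0]-.5614,P[:,1]+.1777); P=P[r>.031]
  if len(P)>9: print(n,'lip',len(P),P.mean(0).round(4),circ(P,.0355)[0].round(4))
  m,P,c=blob(n,(.5612,-.1777),.045,.036,.0425)
  if len(P)>9:
    a=P[:,:2]@gy[:2]; print('plate y',np.percentile(a,[0.5,99.5]).round(4), 'tcp', np.dot(gy[:2],[.5612,-.1771]).round(4))
  m,P,c=blob(n,(.5612,-.1771),.035,.065,.12)
  for a,b in [(.085,.1),(.07,.085),(.108,.118)]:
    Q=P[(P[:,2]>a)&(P[:,2]<b)]
    if len(Q)>20: print(a,len(Q),circ(Q,.025)[0].round(4))
p=load('wrist6')[0]
cv2.imwrite('pics/c7.png',cv2.resize(p[140:380,220:420],(667,800))[:600,:,::-1])
"
```

```text
wrist6 lip 2081 [ 0.5814 -0.1743  0.0508] [ 0.5621 -0.1791  0.025 ]
plate y [-0.3728 -0.2897] tcp -0.3292
0.085 4074 [ 0.5639 -0.1767  0.025 ]
0.07 3963 [ 0.5649 -0.1765  0.025 ]
0.108 5825 [ 0.5629 -0.177   0.025 ]
scene6 lip 76 [ 0.5762 -0.1707  0.0507] [ 0.5612 -0.1776  0.025 ]
plate y [-0.3715 -0.2876] tcp -0.3292
0.085 154 [ 0.5606 -0.1755  0.025 ]
0.07 114 [ 0.5602 -0.1765  0.025 ]
0.108 130 [ 0.5606 -0.1752  0.025 ]
side6 lip 73 [ 0.5569 -0.1637  0.0511] [ 0.5606 -0.179   0.025 ]
plate y [-0.3583 -0.2883] tcp -0.3292
0.085 62 [ 0.5594 -0.1769  0.025 ]
0.07 106 [ 0.5604 -0.178   0.025 ]
0.108 57 [ 0.5593 -0.1762  0.025 ]
```

View pics/c7.png

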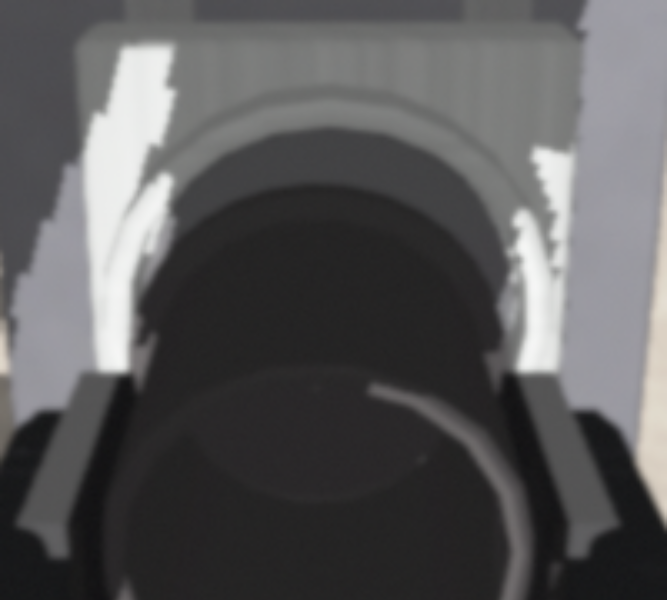

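The crop shows the flange about 2 mm to the image-left of the lip and plate midline (lip edges at u≈247 and 391, shade at 316). The plate-edge cloud says 1.8 mm too. I'll shift by that while lowering slowly.

Emit:
carry_out:
  claw: [0,0,0,0,0]
  offset:
    - [0,0.002,0.0018]
    - [0,0.003,0]
    - [0,0.003,0]
    - [0,0.002,0]
    - [0,0,0]
  angular:
    - [0,0.001,0.001]
    - [0,0,0]
    - [0,0,0]
    - [0,0,0]
    - [0,0,0]

```text
time_s: 9.08
tool_pos: [0.5617, -0.1792, 0.094]
orientation: [-0.101, 0.7, -0.7, 0.102]
ft_force: [-0.8, -0.7, 0.5]
opening: 0.0488
```

```bash
python3 -c "
from h import *
plan((.5616,-.1787,.0845),-1)
"
```

```text
t 9.083 pos [ 0.5617 -0.1792  0.094 ] open 0.0488 F [-0.8 -0.7  0.5]
dp [-0.0001  0.0005 -0.0095] now axes [-0.      0.0095 -0.0005] goal axes [-0.      0.0095 -0.0005] rot [ 0.0001 -0.0002 -0.0004]
q [ 0.244  0.94   0.022  1.584 -0.032  0.617 -1.   ]
```

Emit:
carry_out:
  claw: [0,0,0,0,0]
  offset:
    - [0,0.002,-0.0003]
    - [0,0.002,0]
    - [0,0.002,0]
    - [0,0.001,0]
    - [0,0.001,0]
  angular:
    - [0,0,0]
    - [0,0,0]
    - [0,0,0]
    - [0,0,0]
    - [0,0,0]

```text
time_s: 9.5
tool_pos: [0.5618, -0.1789, 0.0863]
orientation: [0.101, -0.7, 0.7, -0.102]
ft_force: [-0.4, -0.5, 0.2]
opening: 0.049
```

Emit:
carry_out:
  claw: [0,0,0,0,0]
  offset:
    - [0,0.001,0]
    - [0,0.0005,0]
    - [0,0,0]
    - [0,0,0]
    - [0,0,0]
  angular:
    - [0,0,0]
    - [0,0,0]
    - [0,0,0]
    - [0,0,0]
    - [0,0,0]

```text
time_s: 9.92
tool_pos: [0.5619, -0.179, 0.0851]
orientation: [0.101, -0.7, 0.7, -0.102]
ft_force: [0.1, 0.3, -0.2]
opening: 0.0486
```

```bash
python3 -c "
from h import *
plan((.5616,-.1787,.0845),-1)
snap('scene','8');snap('side','8')
for n in ['scene8','side8']:
  m,P,c=blob(n,(.5612,-.1777),.027,.04,.12); h,e=np.histogram(P[:,2],bins=np.arange(.04,.12,.004)); print(h)
p=load('scene8')[0]; q=load('side8')[0]
cv2.imwrite('pics/c8.png',np.hstack([cv2.resize(p[140:240,200:300],(400,400)),cv2.resize(q[100:200,290:390],(400,400))])[:,:,::-1])
"
```

```text
t 9.917 pos [ 0.5619 -0.179   0.0851] open 0.0486 F [ 0.1  0.3 -0.2]
dp [-0.0003  0.0003 -0.0006] now axes [ 0.0002  0.0006 -0.0004] goal axes [ 0.0002  0.0006 -0.0004] rot [-0.0005 -0.0001 -0.0011]
q [ 0.244  0.954  0.022  1.589 -0.032  0.598 -1.001]
[ 1  6 23 31 24 28 25 34 38 35 45 38 42 51 28  3  4  4  2]
[ 0  8 34 21 19 20 15 10 12 13 17 13  8 17 18  5  0  0  1]
```

View pics/c8.png

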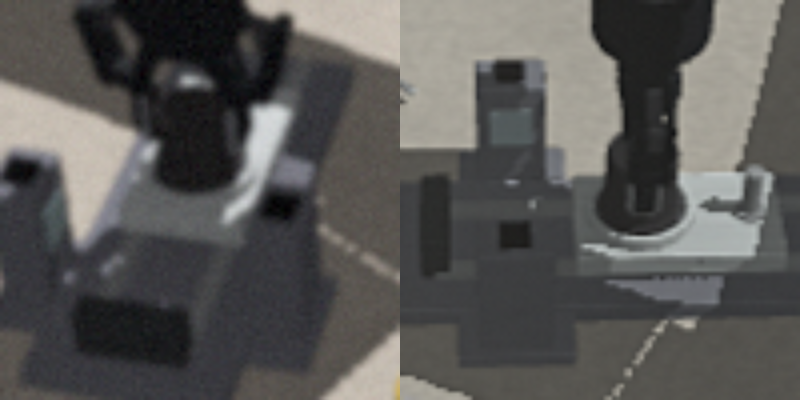

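Emit:
carry_out:
  claw: [0,0,0,0,0]
  offset:
    - [0,0.0007,0]
    - [0,0.0007,0]
    - [0,0.0006,0]
    - [0,0,0]
    - [0,0,0]
  angular:
    - [0,0,0]
    - [0,0,0]
    - [0,0,0]
    - [0,0,0]
    - [0,0,0]

```text
time_s: 10.43
tool_pos: [0.5619, -0.179, 0.083]
orientation: [0.101, -0.7, 0.7, -0.102]
ft_force: [0.2, 0.8, 2.1]
opening: 0.0486
```

Emit:
carry_out:
  claw: [0,0,0,0,0]
  offset:
    - [0,0.0005,0]
    - [0,0.0005,0]
    - [0,0,0]
    - [0,0,0]
    - [0,0,0]
  angular:
    - [0,0,0]
    - [0,0,0]
    - [0,0,0]
    - [0,0,0]
    - [0,0,0]

```text
time_s: 10.85
tool_pos: [0.5619, -0.1789, 0.0821]
orientation: [0.101, -0.7, 0.7, -0.102]
ft_force: [-0.1, 0.0, 3.8]
opening: 0.0492
```

```bash
python3 -c "
from h import *
plan((.5616,-.1787,.0845),-1)
"
```

```text
t 10.85 pos [ 0.5619 -0.1789  0.0821] open 0.0492 F [-0.1  0.   3.8]
dp [-0.0003  0.0002  0.0024] now axes [ 0.0002 -0.0024 -0.0003] goal axes [ 0.0002 -0.0024 -0.0003] rot [-0.0004 -0.0001 -0.0012]
q [ 0.244  0.959  0.021  1.59  -0.032  0.592 -1.001]
```

Contact was at TCP z≈0.0845 and the spring now reads about 3.8 N. I'll back off to about 0.5 mm of compression and release slowly.

Emit:
carry_out:
  claw: [0,0,0,0,0]
  offset:
    - [0,-0.0008,0]
    - [0,-0.0008,0]
    - [0,0,0]
    - [0,0,0]
    - [0,0,0]
  angular:
    - [0,0,0]
    - [0,0,0]
    - [0,0,0]
    - [0,0,0]
    - [0,0,0]

```text
time_s: 11.27
tool_pos: [0.5618, -0.179, 0.0836]
orientation: [0.101, -0.7, 0.7, -0.102]
ft_force: [1.1, -0.5, 1.4]
opening: 0.0487
```

Emit:
carry_out:
  claw: [-0.1,-0.15,-0.18,-0.2,-0.22]
  offset:
    - [0,0,0]
    - [0,0,0]
    - [0,0,0]
    - [0,0,0]
    - [0,0,0]
  angular:
    - [0,0,0]
    - [0,0,0]
    - [0,0,0]
    - [0,0,0]
    - [0,0,0]

```text
time_s: 11.68
tool_pos: [0.5617, -0.1789, 0.0835]
orientation: [0.101, -0.7, 0.7, -0.102]
ft_force: [0.2, -0.3, -0.2]
opening: 0.0521
```

Emit:
carry_out:
  claw: [-0.25,-0.3,-0.35,-0.4,-0.45]
  offset:
    - [0,0,0]
    - [0,0,0]
    - [0,0,0]
    - [0,0,0]
    - [0,0,0]
  angular:
    - [0,0,0]
    - [0,0,0]
    - [0,0,0]
    - [0,0,0]
    - [0,0,0]

```text
time_s: 12.1
tool_pos: [0.5618, -0.1789, 0.0836]
orientation: [0.101, -0.7, 0.7, -0.102]
ft_force: [0.2, -0.5, 0.7]
opening: 0.0619
```

```bash
python3 -c "
from h import *
plan((.5616,-.1787,.0845),-1)
snap('wrist','9')
"
```

```text
t 12.1 pos [ 0.5618 -0.1789  0.0836] open 0.0619 F [ 0.2 -0.5  0.7]
dp [-0.0002  0.0002  0.0009] now axes [ 0.0002 -0.0009 -0.0003] goal axes [ 0.0002 -0.0009 -0.0003] rot [-0.0002 -0.0002 -0.001 ]
q [ 0.244  0.957  0.021  1.589 -0.032  0.595 -1.001]
```

View pics/wrist9.png

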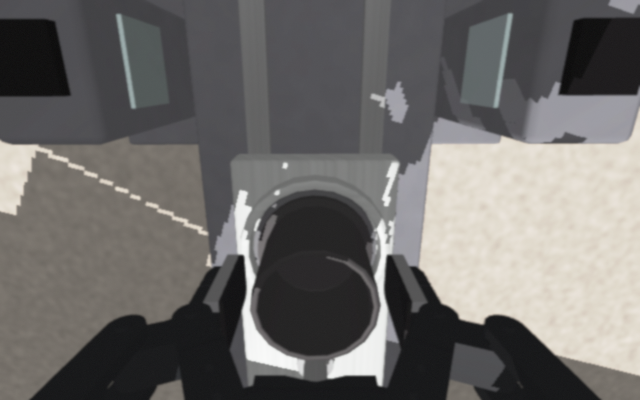

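The shade is released and standing inside the lip. I'll lift clear and check the centring.

Emit:
carry_out:
  claw: [-0.7,-1,-1,-1,-1]
  offset:
    - [0,0,0]
    - [0,-0.01,0]
    - [0,-0.025,0]
    - [0,-0.035,0]
    - [0,-0.035,0]
  angular:
    - [0,0,0]
    - [0,0,0]
    - [0,0,0]
    - [0,0,0]
    - [0,0,0]

```text
time_s: 12.57
tool_pos: [0.5613, -0.1788, 0.1903]
orientation: [-0.101, 0.7, -0.7, 0.101]
ft_force: [0.9, -0.2, 0.0]
opening: 0.0853
```

```bash
python3 -c "
from h import *
plan((.4866,-.2005,.18),-1)
snap('wrist','10');snap('scene','10');snap('side','10')
for n in ['wrist10','scene10','side10']:
  m,P,c=blob(n,(.5618,-.1785),.048,.0488,.0535); r=np.hypot(P[:,0]-.5614,P[:,1]+.1777); P=P[r>.031]
  if len(P)>9: print(n,'lip',len(P),circ(P,.0355)[0].round(4))
  m,P,c=blob(n,(.5616,-.1785),.035,.055,.12)
  for a,b in [(.092,.1),(.06,.075),(.075,.09)]:
    Q=P[(P[:,2]>a)&(P[:,2]<b)]
    if len(Q)>20: print(a,len(Q),Q[:,2].max(),(Q.min(0)/2+Q.max(0)/2).round(4),circ(Q)[0].round(4))
  m,P,c=blob(n,(.4866,-.2005),.02,.074,.085)
  if len(P)>9: print('handle',len(P),P.mean(0).round(4),circ(P,.007)[0].round(4))
p=load('scene10')[0]; q=load('side10')[0]
cv2.imwrite('pics/c10.png',np.hstack([cv2.resize(p[140:240,200:300],(400,400)),cv2.resize(q[100:200,290:390],(400,400))])[:,:,::-1])
"
```

```text
t 12.567 pos [ 0.5613 -0.1788  0.1903] open 0.0853 F [ 0.9 -0.2  0. ]
dp [-0.0747 -0.0217 -0.0103] now axes [ 0.0778  0.0103 -0.0004] goal axes [ 0.0778  0.0103 -0.0005] rot [ 0.0001 -0.0002 -0.0003]
q [ 0.239  0.801  0.032  1.51  -0.031  0.831 -1.001]
wrist10 lip 1197 [ 0.5618 -0.1791  0.025 ]
0.092 1118 0.097670644147015 [ 0.5618 -0.1792  0.0948] [ 0.5624 -0.1791  0.0232]
0.06 765 0.07499998017055728 [ 0.563  -0.1778  0.0675] [ 0.5633 -0.1788  0.0232]
0.075 898 0.08999172611046576 [ 0.5629 -0.1778  0.0825] [ 0.5633 -0.1788  0.0232]
handle 235 [ 0.4885 -0.2009  0.0776] [ 0.4861 -0.2016  0.025 ]
scene10 lip 81 [ 0.5614 -0.1776  0.025 ]
0.092 76 0.09989573353783476 [ 0.5619 -0.1778  0.096 ] [ 0.5617 -0.1772  0.0233]
0.06 128 0.07489818110198865 [ 0.5617 -0.1768  0.0675] [ 0.5612 -0.1779  0.0237]
0.075 162 0.08980746012674548 [ 0.5609 -0.1775  0.0825] [ 0.5609 -0.1775  0.0232]
handle 16 [ 0.4871 -0.1995  0.0773] [ 0.4852 -0.2012  0.025 ]
side10 lip 83 [ 0.5605 -0.1786  0.025 ]
0.092 76 0.09992001945743899 [ 0.5607 -0.1791  0.0961] [ 0.5607 -0.1785  0.0236]
0.06 115 0.07478066655049104 [ 0.5612 -0.1785  0.0676] [ 0.5606 -0.1786  0.0236]
0.075 136 0.08993652533649524 [ 0.5592 -0.1787  0.0825] [ 0.5604 -0.1784  0.0233]
handle 18 [ 0.4854 -0.2006  0.078 ] [ 0.4875 -0.2025  0.025 ]
```

View pics/wrist10.png

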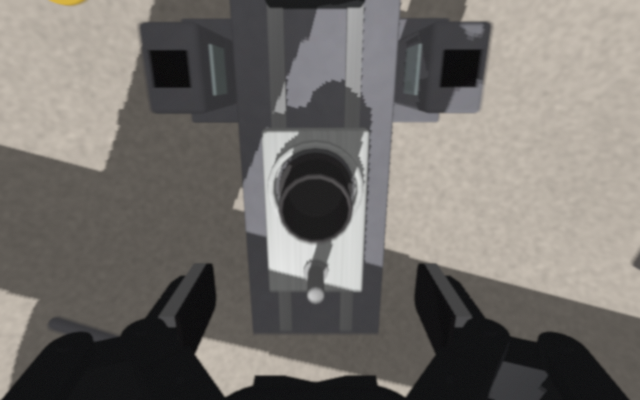

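View pics/c10.png

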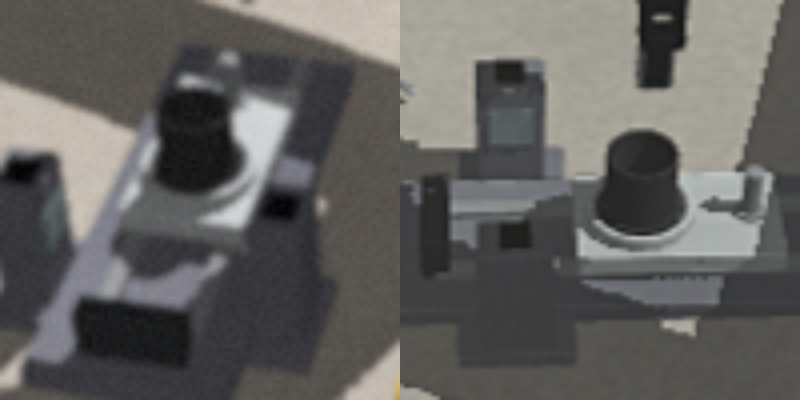

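The shade stands upright and within about 1 mm of the nest centre in all three cameras. The handle top is at wrist (316,295), which is about (0.487, -0.2008). I'll move over the handle and down.

Emit:
carry_out:
  claw: [-1,-1,-1,-1,-1]
  offset:
    - [0.02,0,0]
    - [0.03,0,0]
    - [0.02,0,0]
    - [0.007,0.005,0]
    - [0,0.015,0]
  angular:
    - [0,0,0]
    - [0,0,0]
    - [0,0,0]
    - [0,0,0]
    - [0,0,0]

```text
time_s: 13.13
tool_pos: [0.4867, -0.2019, 0.1697]
orientation: [0.1, -0.699, 0.7, -0.101]
ft_force: [0.2, 0.4, 0.0]
opening: 0.0857
```

```bash
python3 -c "
from h import *
plan((.487,-.2008,.068),-1)
"
```

```text
t 13.133 pos [ 0.4867 -0.2019  0.1697] open 0.0857 F [0.2 0.4 0. ]
dp [ 0.0003  0.0011 -0.1017] now axes [-0.0004  0.1017 -0.0011] goal axes [-0.0006  0.1017 -0.0009] rot [-0.0015 -0.002  -0.0017]
q [ 0.323  0.75   0.017  1.764 -0.019  0.626 -0.934]
```

Emit:
carry_out:
  claw: [-1,-1,-1,-1,-1]
  offset:
    - [0,0.015,-0.001]
    - [0,0.02,0]
    - [0,0.02,0]
    - [0,0.015,0]
    - [0,0.005,0]
  angular:
    - [-0.0015,-0.002,-0.0017]
    - [0,0,0]
    - [0,0,0]
    - [0,0,0]
    - [0,0,0]

```text
time_s: 13.55
tool_pos: [0.4866, -0.1994, 0.0914]
orientation: [-0.103, 0.701, -0.699, 0.101]
ft_force: [-0.2, 0.5, -0.3]
opening: 0.0855
```

```bash
python3 -c "
from h import *
plan((.487,-.2008,.068),-1)
snap('wrist','11')
"
```

```text
t 13.55 pos [ 0.4866 -0.1994  0.0914] open 0.0855 F [-0.2  0.5 -0.3]
dp [ 0.0004 -0.0014 -0.0234] now axes [-0.      0.0234  0.0016] goal axes [0.     0.0234 0.0015] rot [0.0032 0.0019 0.0033]
q [ 0.323  0.883  0.009  1.818 -0.018  0.445 -0.935]
```

View pics/wrist11.png

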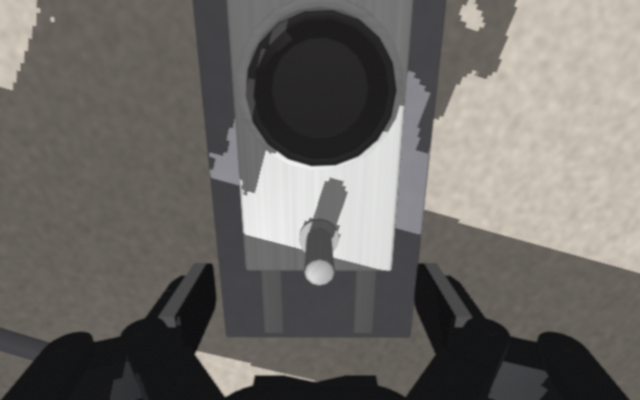

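The handle at (319,271) sits about 1.5 mm to the right of the finger midline, which matches the planned shift. Going down.

Emit:
carry_out:
  claw: [-1,-1,-1,-1,-1]
  offset:
    - [0,0.008,0.0015]
    - [0,0.008,0]
    - [0,0.005,0]
    - [0,0.002,0]
    - [0,0,0]
  angular:
    - [0.003,0.002,0.003]
    - [0,0,0]
    - [0,0,0]
    - [0,0,0]
    - [0,0,0]

```text
time_s: 14.02
tool_pos: [0.488, -0.2012, 0.0703]
orientation: [0.101, -0.699, 0.7, -0.102]
ft_force: [-0.5, -0.1, 0.3]
opening: 0.0854
```

Emit:
carry_out:
  claw: [-0.7,-0.4,-0.1,0.2,0.4]
  offset:
    - [0,0,0]
    - [0,0,0]
    - [0,0,0]
    - [0,0,0]
    - [0,0,0]
  angular:
    - [0,0,0]
    - [0,0,0]
    - [0,0,0]
    - [0,0,0]
    - [0,0,0]
  force: 20

```text
time_s: 14.43
tool_pos: [0.4881, -0.2012, 0.0707]
orientation: [0.1, -0.699, 0.7, -0.102]
ft_force: [-0.3, 0.3, -0.0]
opening: 0.0266
```

```bash
python3 -c "
from h import *
plan((.487,-.2008,.068),-1)
snap('wrist','12')
"
```

```text
t 14.433 pos [ 0.4881 -0.2012  0.0707] open 0.0266 F [-0.3  0.3 -0. ]
dp [-0.0011  0.0004 -0.0027] now axes [ 0.001   0.0027 -0.0007] goal axes [ 0.0009  0.0027 -0.0007] rot [-0.0019 -0.0002 -0.0025]
q [ 0.326  0.921  0.009  1.827 -0.018  0.391 -0.935]
```

View pics/wrist12.png

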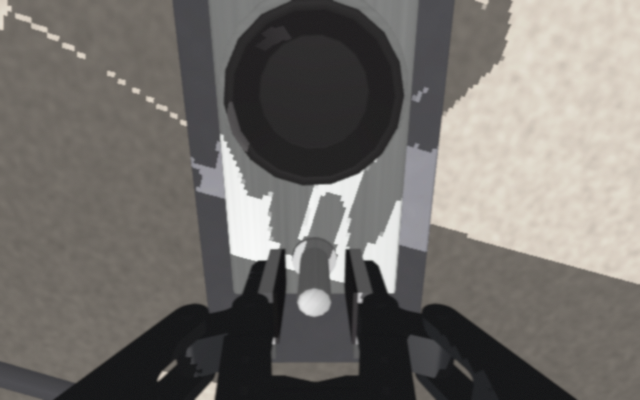

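Emit:
carry_out:
  claw: [0.5,0.58,0.64,0.7,0.75]
  offset:
    - [0,0.001,0]
    - [0,0.001,0]
    - [0,0,0]
    - [0,0,0]
    - [0,0,0]
  angular:
    - [-0.002,0,-0.0025]
    - [0,0,0]
    - [0,0,0]
    - [0,0,0]
    - [0,0,0]
  force: 20

```text
time_s: 14.9
tool_pos: [0.4879, -0.201, 0.0684]
orientation: [-0.102, 0.7, -0.7, 0.101]
ft_force: [-0.5, 3.5, -0.7]
opening: 0.0129
```

```bash
python3 -c "
from h import *
plan((.487,-.2008,.068),-1)
"
```

```text
t 14.9 pos [ 0.4879 -0.201   0.0684] open 0.0129 F [-0.5  3.5 -0.7]
dp [-0.0009  0.0002 -0.0004] now axes [ 0.0008  0.0004 -0.0004] goal axes [ 0.0008  0.0004 -0.0004] rot [ 0.0007 -0.0001  0.0005]
q [ 0.326  0.925  0.008  1.824 -0.018  0.393 -0.935]
```

Handle gripped (opening 12.9 mm). I'll slide slowly towards the stop, ramping up, and watch the forces.

Emit:
carry_out:
  claw: [0.8,0.8,0.8,0.8,0.8]
  offset:
    - [-0.0005,0,0]
    - [-0.001,0,0]
    - [-0.0015,0,0]
    - [-0.002,0,0]
    - [-0.0025,0,0]
  angular:
    - [0,0,0]
    - [0,0,0]
    - [0,0,0]
    - [0,0,0]
    - [0,0,0]

```text
time_s: 15.32
tool_pos: [0.4949, -0.1989, 0.0684]
orientation: [-0.102, 0.7, -0.7, 0.101]
ft_force: [-3.6, 2.8, -0.4]
opening: 0.0132
```

Emit:
carry_out:
  claw: [0.8,0.8,0.8,0.8,0.8]
  offset:
    - [-0.003,0,0]
    - [-0.0035,0,0]
    - [-0.004,0,0]
    - [-0.004,0,0]
    - [-0.004,0,0]
  angular:
    - [0,0,0]
    - [0,0,0]
    - [0,0,0]
    - [0,0,0]
    - [0,0,0]

```text
time_s: 15.73
tool_pos: [0.5128, -0.1935, 0.0684]
orientation: [-0.102, 0.7, -0.7, 0.101]
ft_force: [-4.7, 3.2, -0.2]
opening: 0.0133
```

```bash
python3 -c "
from h import *
plan(np.array((.487,-.2008,.068))+gx*.0874,-1)
from rig import ctrl
s=ctrl.observe(); print('force gauge xy',s['ft_force']@gx,s['ft_force']@gy)
snap('wrist','13')
"
```

```text
t 15.733 pos [ 0.5128 -0.1935  0.0684] open 0.0133 F [-4.7  3.2 -0.2]
dp [ 0.058   0.0175 -0.0004] now axes [-0.0606  0.0003 -0.0004] goal axes [-0.0606  0.0004 -0.0004] rot [ 0.0009 -0.0002  0.0011]
q [ 0.295  0.942  0.014  1.749 -0.027  0.452 -0.955]
force gauge xy -3.584944494827548 4.3884307164000615
```

View pics/wrist13.png

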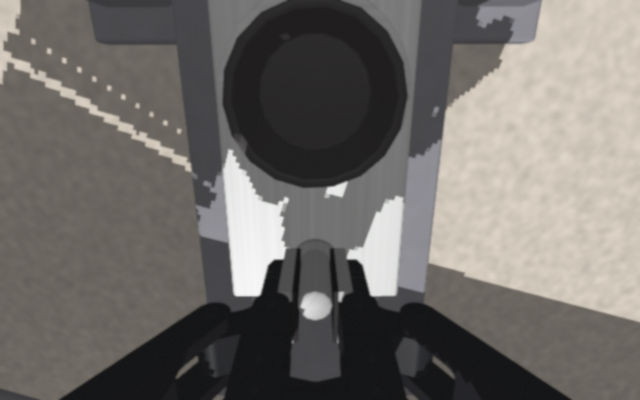

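The carriage follows with the shade still centred in the wrist view at (315,92). About 60 mm remains.

Emit:
carry_out:
  claw: [0.8,0.8,0.8,0.8,0.8]
  offset:
    - [-0.004,0,0]
    - [-0.004,0,0]
    - [-0.004,0,0]
    - [-0.004,0,0]
    - [-0.004,0,0]
  angular:
    - [0,0,0]
    - [0,0,0]
    - [0,0,0]
    - [0,0,0]
    - [0,0,0]

```text
time_s: 16.2
tool_pos: [0.5319, -0.1879, 0.0684]
orientation: [-0.102, 0.7, -0.7, 0.101]
ft_force: [-4.4, 3.1, 0.4]
opening: 0.0136
```

Emit:
carry_out:
  claw: [0.8,0.8,0.8,0.8,0.8]
  offset:
    - [-0.004,0,0]
    - [-0.004,0,0]
    - [-0.004,0,0]
    - [-0.004,0,0]
    - [-0.004,0,0]
  angular:
    - [0,0,0]
    - [0,0,0]
    - [0,0,0]
    - [0,0,0]
    - [0,0,0]

```text
time_s: 16.62
tool_pos: [0.5511, -0.1822, 0.0684]
orientation: [-0.102, 0.7, -0.699, 0.101]
ft_force: [-4.1, 4.3, 1.2]
opening: 0.013
```

Emit:
carry_out:
  claw: [0.8,0.8,0.8,0.8,0.8]
  offset:
    - [-0.003,0,0]
    - [-0.003,0,0]
    - [-0.002,0,0]
    - [-0.002,0,0]
    - [-0.002,0,0]
  angular:
    - [0,0,0]
    - [0,0,0]
    - [0,0,0]
    - [0,0,0]
    - [0,0,0]

```text
time_s: 17.03
tool_pos: [0.5626, -0.1787, 0.0684]
orientation: [-0.102, 0.7, -0.699, 0.101]
ft_force: [-4.0, 4.7, 0.5]
opening: 0.0131
```

```bash
python3 -c "
from h import *
plan(np.array((.487,-.2008,.068))+gx*.0874,-1)
from rig import ctrl
s=ctrl.observe(); print('force gauge xy',s['ft_force']@gx,s['ft_force']@gy)
"
```

```text
t 17.033 pos [ 0.5626 -0.1787  0.0684] open 0.0131 F [-4.   4.7  0.5]
dp [ 0.0082  0.0027 -0.0004] now axes [-0.0087  0.0004 -0.0003] goal axes [-0.0087  0.0004 -0.0003] rot [ 0.001  -0.      0.0009]
q [ 0.241  0.982  0.026  1.59  -0.041  0.572 -0.993]
force gauge xy -2.487373419231341 5.672226516379247
```

Approaching the stop in small steps.

Emit:
carry_out:
  claw: [0.8,0.8,0.8,0.8,0.8]
  offset:
    - [-0.0015,0,0]
    - [-0.0015,0,0]
    - [-0.0015,0,0]
    - [-0.0015,0,0]
    - [-0.001,0,0]
  angular:
    - [0,0,0]
    - [0,0,0]
    - [0,0,0]
    - [0,0,0]
    - [0,0,0]

```text
time_s: 17.45
tool_pos: [0.5694, -0.1767, 0.0684]
orientation: [-0.102, 0.7, -0.699, 0.101]
ft_force: [-4.4, 5.0, 1.0]
opening: 0.0131
```

Emit:
carry_out:
  claw: [0.8,0.8,0.8,0.8,0.8]
  offset:
    - [-0.001,0,0]
    - [-0.001,0,0]
    - [-0.001,0,0]
    - [0,0,0]
    - [0,0,0]
  angular:
    - [0,0,0]
    - [0,0,0]
    - [0,0,0]
    - [0,0,0]
    - [0,0,0]

```text
time_s: 17.87
tool_pos: [0.572, -0.176, 0.0684]
orientation: [-0.102, 0.7, -0.699, 0.101]
ft_force: [-6.1, 4.0, 1.9]
opening: 0.0131
```

```bash
python3 -c "
from h import *
plan(np.array((.487,-.2008,.068))+gx*.0874,-1)
from rig import ctrl
s=ctrl.observe(); print('force gauge xy',s['ft_force']@gx,s['ft_force']@gy)
"
```

```text
t 17.867 pos [ 0.572  -0.176   0.0684] open 0.0131 F [-6.1  4.   1.9]
dp [-0.0012 -0.     -0.0004] now axes [ 0.0011  0.0004 -0.0003] goal axes [ 0.0011  0.0004 -0.0003] rot [ 0.001  -0.0001  0.0011]
q [ 0.231  0.991  0.028  1.557 -0.043  0.595 -1.   ]
force gauge xy -4.682461630062393 5.522262554069483
```

Emit:
carry_out:
  claw: [0.8,0.8,0.8,0.8,0.8]
  offset:
    - [-0.001,0,0]
    - [-0.001,0,0]
    - [-0.001,0,0]
    - [0,0,0]
    - [0,0,0]
  angular:
    - [0,0,0]
    - [0,0,0]
    - [0,0,0]
    - [0,0,0]
    - [0,0,0]

```text
time_s: 18.28
tool_pos: [0.5725, -0.1758, 0.0683]
orientation: [-0.103, 0.7, -0.699, 0.099]
ft_force: [-20.3, 1.6, 11.2]
opening: 0.0132
```

```bash
python3 -c "
from h import *
plan(np.array((.487,-.2008,.068))+gx*.0874,-1)
from rig import ctrl
s=ctrl.observe(); print('force gauge xy',s['ft_force']@gx,s['ft_force']@gy)
snap('wrist','14');snap('scene','14');snap('side','14')
p=load('scene14')[0]; q=load('side14')[0]
cv2.imwrite('pics/c14.png',np.hstack([cv2.resize(p[150:250,190:290],(400,400)),cv2.resize(q[100:200,270:370],(400,400))])[:,:,::-1])
"
```

```text
t 18.283 pos [ 0.5725 -0.1758  0.0683] open 0.0132 F [-20.3   1.6  11.2]
dp [-0.0017 -0.0002 -0.0003] now axes [ 0.0016  0.0003 -0.0003] goal axes [ 0.0016  0.0003 -0.0003] rot [ 0.0023 -0.0011  0.0062]
q [ 0.229  0.993  0.03   1.55  -0.043  0.605 -1.003]
force gauge xy -19.031242449335384 7.2550330753657555
```

View pics/c14.png

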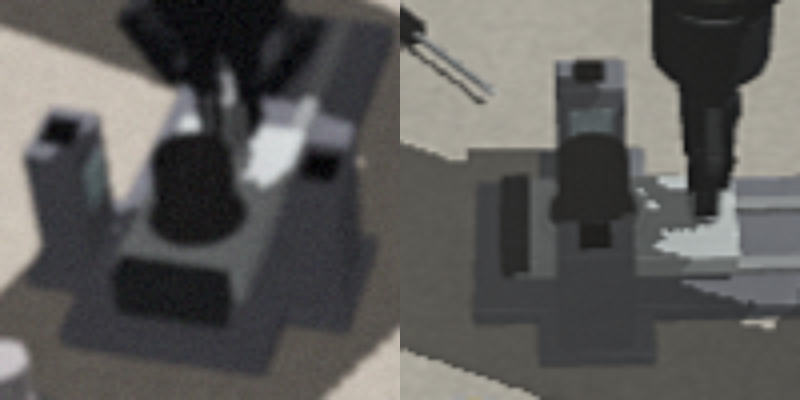

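View pics/wrist14.png

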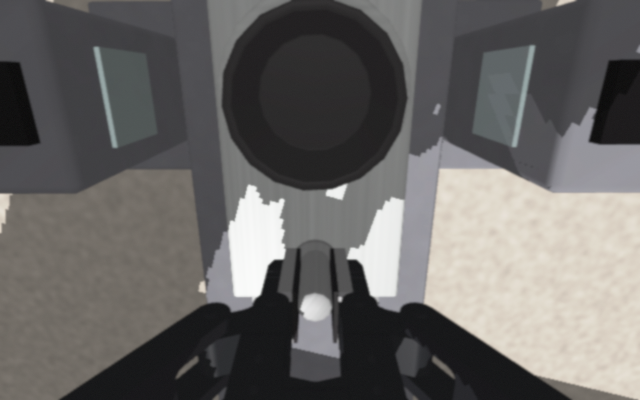

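The force jumped to 19 N with no further travel, so the carriage is at the stop, with the shade between the heads. I'll relax the push, then open and lift off.

Emit:
carry_out:
  claw: [0.8,0.8,0.8,0.8,0.8]
  offset:
    - [0.001,0,0]
    - [0.0008,0,0]
    - [0,0,0]
    - [0,0,0]
    - [0,0,0]
  angular:
    - [0,0,0]
    - [0,0,0]
    - [0,0,0]
    - [0,0,0]
    - [0,0,0]

```text
time_s: 18.85
tool_pos: [0.5724, -0.1758, 0.0683]
orientation: [-0.102, 0.7, -0.699, 0.1]
ft_force: [-9.2, 3.3, 4.0]
opening: 0.0133
```

Emit:
carry_out:
  claw: [0.65,0.6,0.5,0.4,0.2]
  offset:
    - [0,0,0]
    - [0,0,0]
    - [0,0,0]
    - [0,0,0]
    - [0,0,0]
  angular:
    - [0,0,0]
    - [0,0,0]
    - [0,0,0]
    - [0,0,0]
    - [0,0,0]

```text
time_s: 19.27
tool_pos: [0.5737, -0.176, 0.0686]
orientation: [0.101, -0.7, 0.7, -0.101]
ft_force: [-0.5, -0.4, 0.1]
opening: 0.0339
```

Emit:
carry_out:
  claw: [0,-0.3,-0.6,-0.6,-0.6]
  offset:
    - [0,0,0]
    - [0,0,0]
    - [0,0,0]
    - [0,-0.005,0]
    - [0,-0.01,0]
  angular:
    - [0,0,0]
    - [0,0,0]
    - [0,0,0]
    - [0,0,0]
    - [0,0,0]

```text
time_s: 19.68
tool_pos: [0.5732, -0.1758, 0.0833]
orientation: [-0.102, 0.7, -0.7, 0.101]
ft_force: [-0.2, 0.3, -0.1]
opening: 0.0684
```

Emit:
carry_out:
  claw: [-0.6,-0.6,-0.6,-0.6,-0.6]
  offset:
    - [0,-0.02,0]
    - [0,-0.03,0]
    - [0,-0.03,0]
    - [0,-0.02,0]
    - [0,-0.01,0]
  angular:
    - [0,0,0]
    - [0,0,0]
    - [0,0,0]
    - [0,0,0]
    - [0,0,0]

```text
time_s: 20.1
tool_pos: [0.5743, -0.1762, 0.1972]
orientation: [0.1, -0.699, 0.7, -0.103]
ft_force: [0.8, 0.1, 0.1]
opening: 0.0679
```

```bash
python3 -c "
from h import *
plan((.57,-.176,.2),-1)
snap('wrist','15');snap('scene','15');snap('side','15')
N=np.array([.5616,-.1787])+gx[:2]*.0878
for n in ['wrist15','scene15','side15']:
  m,P,c=blob(n,N,.048,.0488,.0535); r=np.hypot(*(P[:,:2]-N).T); P=P[r>.031]
  if len(P)>9: print(n,'lip',len(P),circ(P,.0355)[0][:2].round(4))
  m,P,c=blob(n,N,.032,.055,.12)
  for a,b in [(.092,.1),(.06,.075),(.075,.09)]:
    Q=P[(P[:,2]>a)&(P[:,2]<b)]
    if len(Q)>20: print(a,len(Q),Q[:,2].max().round(4),(Q.min(0)/2+Q.max(0)/2).round(4),circ(Q)[0].round(4))
  H=N-gx[:2]*.078
  m,P,c=blob(n,H,.02,.074,.085)
  if len(P)>9: print('handle',len(P),P.mean(0).round(4),'pred',H.round(4))
p=load('scene15')[0]; q=load('side15')[0]
cv2.imwrite('pics/c15.png',np.hstack([cv2.resize(p[150:250,190:290],(400,400)),cv2.resize(q[100:200,270:370],(400,400))])[:,:,::-1])
"
```

```text
t 20.1 pos [ 0.5743 -0.1762  0.1972] open 0.0679 F [0.8 0.1 0.1]
dp [-0.0043  0.0002  0.0028] now axes [ 0.0041 -0.0028 -0.0014] goal axes [ 0.0041 -0.0028 -0.0014] rot [-0.0019 -0.0003 -0.0031]
q [ 0.224  0.808  0.043  1.461 -0.04   0.87  -1.004]
wrist15 lip 2183 [ 0.6461 -0.1541]
0.092 1261 0.0977 [ 0.6458 -0.1543  0.0949] [ 0.6458 -0.1543  0.0231]
0.06 373 0.075 [ 0.6457 -0.1543  0.0675] [ 0.6457 -0.1543  0.0218]
0.075 460 0.09 [ 0.6457 -0.1544  0.0825] [ 0.6457 -0.1543  0.0218]
handle 269 [ 0.572  -0.1761  0.0777] pred [ 0.571  -0.1759]
scene15 lip 97 [ 0.6453 -0.1528]
0.092 97 0.099 [ 0.6441 -0.152   0.0955] [ 0.6455 -0.1524  0.0235]
0.06 142 0.0747 [ 0.6449 -0.1522  0.0675] [ 0.6453 -0.153   0.0235]
0.075 173 0.0898 [ 0.6453 -0.1519  0.0824] [ 0.6452 -0.1525  0.0234]
handle 18 [ 0.5718 -0.1749  0.0775] pred [ 0.571  -0.1759]
side15 lip 58 [ 0.6451 -0.1525]
0.092 81 0.0997 [ 0.6446 -0.1538  0.0959] [ 0.6446 -0.1541  0.0234]
0.06 112 0.0747 [ 0.6425 -0.1536  0.0674] [ 0.6445 -0.1533  0.0233]
0.075 141 0.09 [ 0.6445 -0.1544  0.0825] [ 0.6444 -0.1538  0.0234]
handle 17 [ 0.5696 -0.1751  0.0782] pred [ 0.571  -0.1759]
```

View pics/c15.png

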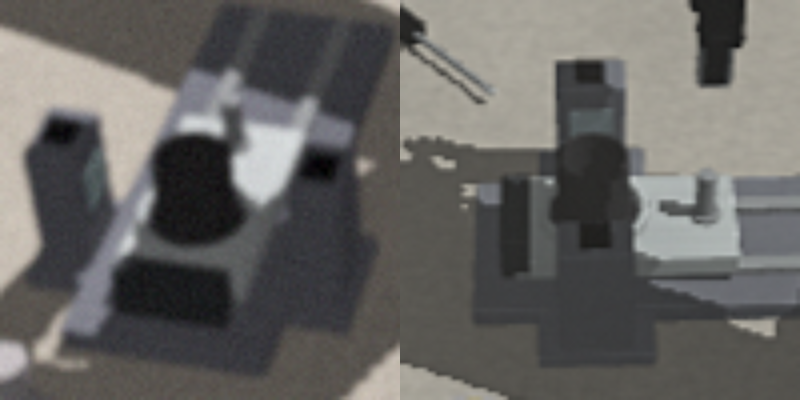

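View pics/wrist15.png

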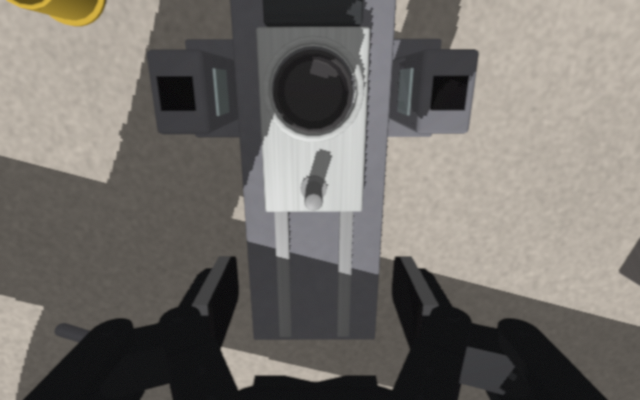

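The final view shows the plate's front edge up against the stop block (row ~26), with the shade at (312,90) between the heads and the gripper clear. I'll let the arm settle and hand in.

Emit:
carry_out:
  claw: [-0.6,-0.6,-0.6,-0.6,-0.6]
  offset:
    - [0,0,0]
    - [0,0,0]
    - [0,0,0]
    - [0,0,0]
    - [0,0,0]
  angular:
    - [0,0,0]
    - [0,0,0]
    - [0,0,0]
    - [0,0,0]
    - [0,0,0]

```text
time_s: 20.67
tool_pos: [0.5735, -0.1759, 0.1931]
orientation: [-0.102, 0.7, -0.7, 0.101]
ft_force: [-0.7, 0.2, 0.6]
opening: 0.0684
```

```bash
python3 -c "
from rig import job_done, ctrl
s=ctrl.observe(); print(s['time_s'],abs(s['qvel']).max(),s['ft_force'].round(1))
print(job_done())"
```

```text
20.6667 0.0045214526656266185 [-0.7  0.2  0.6]
the job is handed in; nothing more can be done
None
```

The shade is standing in the nest, let go, with the carriage against the end stop between the two gauge heads. I handed the job in at 20.7 s of the 58 s allowed; it reports no verdict.

- **Grip and set-down:** I gripped the shade at the 20 N minimum and set it on the sprung floor. The highest reading I saw was about 3.8 N at the wrist, against the 20 N limit. I backed off to roughly 0.5–1 mm of spring travel before opening the fingers slowly.
- **Slide:** I pulled the carriage by its handle at about 0.05 m/s. At the end the force jumped to about 19 N with no further travel, after about 88 mm. That puts the joint at about 0.13, but this is inferred because I had no direct reading of it.
- **Last checks:** All three cameras put the shade within about 1.5 mm of the lip centre, with its rim at the expected height of about 96 mm. The arm was clear of everything and nearly still, with under 1 N on the wrist.
- **Disagreements:** The cameras differ from each other by 1–2 mm, which is within their calibration.
- **Not checked:** The other mouldings were in their pockets when I looked just after lifting the shade. I did not look at the tray again.

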